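Park the splicing kit in its holders

ROBOT

A 7-joint arm with a two-finger parallel gripper is mounted at the origin on the work surface. World frame = base frame: x ahead of the robot, y to its left, z up, the work surface at z = 0. Lengths are in mm, angles in rad, forces in N, time in s.
With the tool pointing down it reaches from about 400 to 850 mm from the base axis. Payload 6.9 kg.
Tool frame: the origin (TCP) lies at the very end of the fingers, on their centre line; the grasp point (between the pads) lies 19 mm behind it; z points along the fingers, y is the direction in which the jaws open and shut (so a half turn about z gives the same grasp; the last joint's range is limited). The gripper opens to 85 mm and grips with 20 to 120 N. Pads are 22 mm wide; open, the fingers measure 114 mm over their backs; the gripper's body (76 mm by 85 mm) begins 54 mm behind the grasp point. The pads swing forward as they close: fully open they stand 13 mm farther back than shut.
Start: joints at [-1.05, 0.507, -0.238, 1.5, 0.126, 1.149, -0.155], TCP at [251.896, 571.979, 231.275] pointing down, gripper open.
Joint ranges: [-3.08, 3.08], [-0.24, 2.05], [-1.43, 1.35], [0, 2.5], [-1.52, 4.66], [0.17, 1.96], [-2.89, 2.89]. Speed limits (rad/s): [2.39, 2.39, 3.14, 3.14, 3.14, 3.14, 3.14].

INTERFACE

Orientations are given as [roll, pitch, yaw] about the fixed x, y, z axes, in that order (R = Rz(yaw) Ry(pitch) Rx(roll)).
In Python, from cell import sense, capture, calibration, sign_off, spot_in, outline_of, place_of gives the robot as it stands.
- The arm moves only by the tool play_rows, never from a script. Its argument "commands" is a list that holds one entry, the list of rows, each a list of 6 numbers: the shift along the tool's x, y, z in mm, then the turn, a rotation vector about the tool's x, y, z in degrees. In form: [[[dx, dy, dz, ax, ay, az], ...]]. A call has 1 to 20 rows; each row shifts and turns the pose as measured when the row begins, along the tool's axes as they then stand; what a row does not reach is not made up. A row lasts 1/8 s, in which the tool goes at most 62.5 mm and 10.7 degrees, less where a joint would pass 70% of its speed; a pose out of reach is approached as far as the arm can. A call with a gripper value outside its range is refused whole. "hand" is the closure, from 0 (fully open) to 1 (shut), set as the call begins (left out, the last holds). The fingers move at their own pace and stop on an object; the grip force is fixed at half the most. Time passes only in rows, so rows that do not move let the fingers close. It gives the time, the measured TCP pose, the force and the opening at its end, in the units of the state.
- sense(): the state, without advancing time (a new reading comes with each control period).
- capture(name): name is "scene" or "top" or "wrist"; returns the picture (384x512x3 uint8, red, green, blue); there is no depth.
- calibration(name): a dict with "mtx" (3x3 intrinsics, pixels), "D" ([k1, k2, p1, p2, k3] as OpenCV has them; the pictures are not rectified), "rvec" (rotation vector, rad) and "tvec" (3), from world to camera coordinates, as OpenCV has them. Camera axes: x right, y down, z forward; pixel columns grow to the right and rows downward; lengths in mm; the calibration is good to about 2 mm. A picture is of the moment at which its call begins: read the wrist's pose just before it. calibration takes no time and is no camera call; for the wrist camera it gives the pose at the moment of the call.
- sign_off(): hands the job in, once; it reports no verdict.
Trained networks look in the newest picture that a camera, given by its name, has taken for a name from the list of things; names that differ only in an ending like _2 or _b are one class to them, and where a whole thing is asked for, a point or a joint stands for the part that bears it (a point fixed in the world has none). Each returns a list of dicts, best first, with "conf" (0 to 1); they miss things now and then, are a little off and sometimes report something else, mostly with a low value. They report only what shows in the picture. A call takes as long as a camera call. They do not tell look-alikes from the thing itself.
- spot_in(query, camera): "bbox" ([left, top, width, height] in pixels, round what is visible of it).
- outline_of(query, camera): "pixels" (384x512 bool, what is visible of it) and "bbox" ([left, top, width, height] in pixels, round what is visible of it).
- place_of(query, camera): "location" ([column, row] in pixels: a listed point, or the origin of a listed thing).
The state is a dict: "time": time; "joints": joint angles; "joint_velocities": joint speeds; "tau": joint torques, N m; "tcp_pos": TCP position; "orientation": TCP orientation; "wrist_force": force on the tool from outside, world axes, zero at the start; "moment": the same for the moment, N m; "gripper_width": finger opening in mm.
Only numpy, scipy, OpenCV 4.12 (cv2) and the standard library are available. Lean on these libraries where they do the work, as an engineer would, in place of code of your own. Each camera call takes 0.05 s, during which the arm holds its last target.

TASK

The splicing job is finished: put the kit away. Set the canister with the green lid in the green ring and the one with the yellow lid in the yellow ring, put the blue fibre cleaver in the small cradle with the blue floor and the red power meter in the long cradle with the red floor, each upright (as it stands now) and fully down inside its holder, in any order and either way round. Leave the white splice cassette where it lies.

Things in the scene. Friction and masses are not known exactly. Their poses are not given: they have to be found in the camera images.
- canister_green: splice-sleeve canister: upright round white pot with a green lid and a green band, 48 mm across the lid (46 mm below it), 62 mm tall. Origin at the centre of its underside, z up.
- canister_yellow: splice-sleeve canister: upright round white pot with a yellow lid and a yellow band, 48 mm across the lid (46 mm below it), 62 mm tall. Origin at the centre of its underside, z up.
- cleaver: fibre cleaver: blue block 64 mm long (its x) and 46 mm wide (its y) with plane upright sides 36 mm high and a narrower silver arm (34 mm wide) on top, 49 mm tall in all (51 mm at a round bar near one end). Origin at the centre of its underside, z up.
- meter: handheld optical power meter lying face up: red slab with a black face, a green screen and small buttons, 110 mm long (its x; two 6 mm sockets stick out at the screen end), 50 mm wide (its y), 38 mm tall, plane upright sides. Origin at the centre of the slab's underside, z up.
- cup_green: round holder for the green canister: a low green ring on the bench with a grey floor and a green disc on it, about 82 mm across outside. The round recess is 62 mm across, its floor 4 mm above the bench, the rim 12 mm above the bench. Fixed. Origin at its centre on the bench, z up.
- cup_yellow: round holder for the yellow canister: a low yellow ring on the bench with a grey floor and a yellow disc on it, about 82 mm across outside. The round recess is 62 mm across, its floor 4 mm above the bench, the rim 12 mm above the bench. Fixed. Origin at its centre on the bench, z up.
- cradle_cleaver: small cradle for the cleaver: black plate 90 mm by 72 mm with a blue rectangle on its floor and angle-shaped corner walls (12 mm high above the bench, 6 mm thick) round a recess 78 mm long (its x) by 60 mm wide (its y); recess floor 4 mm above the bench; the middle of each side is open. Fixed. Origin at its centre on the bench, z up.
- cradle_meter: long cradle for the power meter: black plate 136 mm by 76 mm with a red rectangle on its floor and angle-shaped corner walls (12 mm high above the bench, 6 mm thick) round a recess 124 mm long (its x) by 64 mm wide (its y); recess floor 4 mm above the bench; the middle of each side is open. Fixed. Origin at its centre on the bench, z up.
- cassette: bystander: white shallow splice cassette, 90 mm by 60 mm, 12 mm high, loose. Origin at the centre of its underside.
Not all that is in view belongs to the job. What is shaped like the cradle_meter but orange or purple is not meant.

How it is judged (in metres and radians):
At the end, for the whole second after the job is handed in: Each of the four things stands released and at rest in its own holder: centre within 12 mm of the holder's, underside less than 8 mm above the bench (the recess floor is at 4 mm), upright within 0.12 rad; cleaver and meter lie along their cradle within 0.3 rad, either way round (horizontal distance between canister_green and cup_green below 0.012 m and z of canister_green in the frame of cup_green below 0.008 m and angle between each of canister_green, canister_yellow, cleaver, meter's own z axis and vertical below 0.12 rad and linear speed of each of canister_green, canister_yellow, cleaver, meter below 0.02 m/s and angular speed of each of canister_green, canister_yellow, cleaver, meter below 0.2 rad/s and horizontal distance between canister_yellow and cup_yellow below 0.012 m and z of canister_yellow in the frame of cup_yellow below 0.008 m and horizontal distance between cleaver and cradle_cleaver below 0.012 m and z of cleaver in the frame of cradle_cleaver below 0.008 m and angle between the x axis of cleaver and the x axis of cradle_cleaver, either way round below 0.3 rad and horizontal distance between meter and cradle_meter below 0.012 m and z of meter in the frame of cradle_meter below 0.008 m and angle between the x axis of meter and the x axis of cradle_meter, either way round below 0.3 rad); the robot touches nothing.
It fails at once if the white cassette is disturbed (moved more than 20 mm) (distance of cassette from where it was at the start of the episode above 0.02 m).
It also fails if it takes over 106 s, if anything falls off the work surface, if the arm or the gripper's body presses on something with over 40 N, if the wrist force passes 120 N, or if a joint passes its speed limit or range.

## Working session

There is one attempt and no reset: what is moved stays moved. The work goes in short steps, Python scripts to look and compute and a tool call to move; the robot and the scene stay as the last step left them, time stands still between calls to the robot, and variables do not carry over. Pictures are saved under pics/ and viewed, and the job is handed in when it is done.

Besides the shell and the picture viewer there is one more tool, called after "Request:" as name(argument=value, ...) on one line, values as JSON. play_rows: Moves the arm, as the interface text tells. Its arguments: {"type":"object","properties":{"commands":{"type":"array","items":{"type":"array","items":{"type":"array","items":{"type":"number"}}}},"hand":{"type":"number"}},"required":["commands"]}

```bash
ls; mkdir -p pics
python3 - <<'E'
from cell import *
import cv2
s=sense(); print({k:(v if not hasattr(v,'tolist') else v.tolist()) for k,v in s.items()})
for n in ("scene","top"):
    im=capture(n); cv2.imwrite(f"pics/{n}0.png",cv2.cvtColor(im,cv2.COLOR_RGB2BGR))
    c=calibration(n); print(n,c)
E
```

```text
pics
{'time': 0.0, 'joints': [-1.0504827408260258, 0.5083451397778895, -0.23750994965432698, 1.5011919114326113, 0.12569843501260675, 1.1489201701967335, -0.15478457726422676], 'joint_velocities': [-0.0018792623966524592, -0.0014796226495877257, -7.634954739545765e-05, -0.00011068294840673788, 0.0005379158451392119, -0.000181458358813134, -0.0026849098163764747], 'tau': [0.0006107161061663646, -62.06157445907593, -2.1858499199151993, -24.965025186538696, 0.012912581150885671, 0.012215366587042809, 1.0138751065369433e-05], 'tcp_pos': [251.74934204684052, 571.4641152904611, 230.4042617725584], 'orientation': [-3.139717892496859, 4.782010989035079e-05, 2.726804996007965], 'wrist_force': [0.3680469842270903, 0.918899198819343, 0.7593388690430446], 'moment': [0.009952958379180355, 0.06539069303444262, -0.001874237532927061], 'gripper_width': 85.66518198500768}
scene {'mtx': array([[407.24560219,   0.        , 259.61546639],
       [  0.        , 407.24560219, 194.0433137 ],
       [  0.        ,   0.        ,   1.        ]]), 'D': array([0.00552114, 0.        , 0.        , 0.        , 0.        ]), 'rvec': array([ 1.60321078,  1.9667912 , -0.83151918]), 'tvec': array([  50.15491063, -281.68586472, 1812.82107305])}
top {'mtx': array([[500.12000487,   0.        , 259.11023263],
       [  0.        , 500.12000487, 196.24278973],
       [  0.        ,   0.        ,   1.        ]]), 'D': array([-0.13093894,  0.        ,  0.        ,  0.        ,  0.        ]), 'rvec': array([ 2.16634654, -2.20169943,  0.08398147]), 'tvec': array([  47.25602907,  454.68056893, 1664.37084349])}
```

View pics/scene0.png

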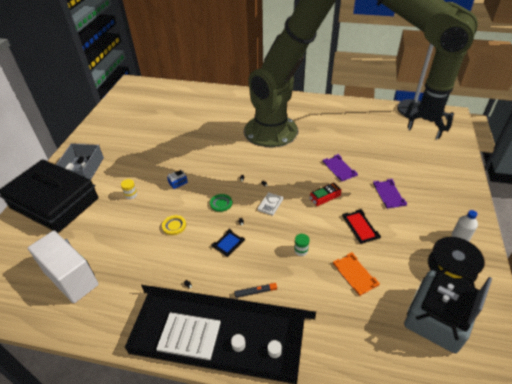

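View pics/top0.png

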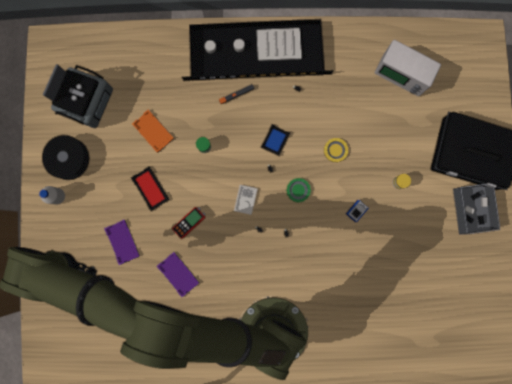

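```bash
cat > h.py <<'E'
from cell import *
import numpy as np, cv2
from scipy.optimize import minimize
def save(im,n): cv2.imwrite(f"pics/{n}.png",cv2.cvtColor(im,cv2.COLOR_RGB2BGR))
def proj(P,c):
    return cv2.projectPoints(np.asarray(P,float).reshape(-1,1,3),c['rvec'],c['tvec'],c['mtx'],c['D'])[0].reshape(-1,2)
def back(uv,c,z):
    n=cv2.undistortPoints(np.asarray(uv,float).reshape(-1,1,2),c['mtx'],c['D']).reshape(-1,2)
    R=cv2.Rodrigues(c['rvec'])[0]; C=-R.T@c['tvec'].ravel()
    d=np.c_[n,np.ones(len(n))]@R
    return (C+d*((z-C[2])/d[:,2])[:,None])[:,:2]
def box(l,w,z0,z1):
    return np.array([[a*l/2,b*w/2,z] for z in (z0,z1) for a in(-1,1) for b in(-1,1)])
def cyl(d,z0,z1):
    t=np.linspace(0,2*np.pi,24,endpoint=False)
    return np.array([[d/2*np.cos(a),d/2*np.sin(a),z] for z in(z0,z1) for a in t])
M={'canister_green':cyl(47,0,62),'canister_yellow':cyl(47,0,62),
 'cleaver':np.r_[box(64,46,0,36),box(60,34,36,49)],'meter':np.r_[box(110,50,0,38),[[61,12,19],[61,-12,19]]],
 'cup_green':cyl(82,0,12),'cup_yellow':cyl(82,0,12),'cradle_cleaver':box(90,72,0,8),'cradle_meter':box(136,76,0,8),'cassette':box(90,60,0,12)}
S=4
def fit(name,mask,c,rng=None,p0=None):
    ys,xs=np.nonzero(mask); x0,y0=xs.min()-12,ys.min()-12; W,H=xs.max()+13-x0,ys.max()+13-y0
    m=cv2.resize(np.pad(mask.astype(np.float32),12)[y0+12:y0+H+12,x0+12:x0+12+W],None,fx=S,fy=S,interpolation=cv2.INTER_LINEAR)
    def cost(p):
        a=p[2]; R=np.array([[np.cos(a),-np.sin(a),0],[np.sin(a),np.cos(a),0],[0,0,1]])
        uv=proj(M[name]@R.T+[p[0],p[1],0],c)-[x0,y0]
        h=cv2.convexHull((((uv+.5)*S-.5)*16).astype(np.float32)).round().astype(np.int32)
        r=np.zeros_like(m); cv2.fillConvexPoly(r,h,1.0,shift=4)
        return 1-np.minimum(r,m).sum()/np.maximum(r,m).sum()
    c0=back([[xs.mean(),ys.mean()]],c,M[name][:,2].max()/2)[0]
    best=None
    angs=[0] if M[name].shape[0]==48 else np.arange(0,np.pi,np.pi/8)
    for a in angs:
        r=minimize(cost,[c0[0],c0[1],a],method='Nelder-Mead',options=dict(initial_simplex=np.array([[c0[0],c0[1],a],[c0[0]+8,c0[1],a],[c0[0],c0[1]+8,a],[c0[0],c0[1],a+.3]]),maxiter=150))
        if best is None or r.fun<best.fun: best=r
    return best.x,1-best.fun
E
python3 - <<'E'
from h import *
for cam in("top","scene"):
    capture(cam); c=calibration(cam)
    for n in M:
        for o in outline_of(n,cam)[:4]:
            if o['conf']<.3: continue
            p,i=fit(n,o['pixels'],c)
            print(cam,n,round(o['conf'],2),[round(v) for v in o['bbox']],p[:2].round(1),round(np.degrees(p[2]),1),'iou',round(i,3))
print(sense()['time'])
E
```

```text
top canister_green 0.48 [196, 136, 17, 16] [630.9 225. ] 8.7 iou 0.88
top canister_yellow 0.59 [389, 175, 21, 15] [ 497.9 -440.3] 26.7 iou 0.917
top cleaver 0.86 [346, 195, 20, 29] [ 400.1 -286.9] -41.5 iou 0.89
top meter 0.63 [172, 206, 38, 31] [372.2 275.8] 132.2 iou 0.917
top cup_green 0.57 [290, 180, 26, 24] [475.9 -95.3] 4.2 iou 0.935
top cup_yellow 0.67 [324, 139, 21, 24] [ 613.7 -223.8] 4.2 iou 0.923
top cradle_cleaver 0.65 [264, 126, 26, 32] [649. -20.] 154.0 iou 0.924
top cradle_meter 0.9 [102, 218, 36, 49] [308.5 509.6] 23.1 iou 0.94
top cradle_meter 0.8 [131, 165, 36, 48] [489.1 412.6] 211.3 iou 0.936
top cradle_meter 0.64 [134, 111, 38, 46] [689.1 403.2] 39.9 iou 0.925
top cradle_meter 0.56 [158, 255, 40, 38] [198.  319.8] 38.5 iou 0.95
top cassette 0.72 [233, 189, 27, 24] [446.5  86. ] -13.5 iou 0.874
scene canister_green 0.7 [295, 235, 19, 22] [629.2 222.3] 8.7 iou 0.874
scene canister_yellow 0.56 [257, 196, 25, 20] [468.9  88.5] -2.8 iou 0.674
scene canister_yellow 0.51 [122, 180, 17, 19] [ 499.7 -444.5] 17.0 iou 0.883
scene canister_yellow 0.42 [211, 192, 18, 21] [499
[... 176 characters left out ...]
 [311, 185, 32, 18] [370.5 275.3] 132.6 iou 0.922
scene cup_green 0.71 [212, 193, 17, 20] [474.8 -96.5] -15.4 iou 0.921
scene cup_yellow 0.9 [162, 217, 24, 18] [ 611.6 -226.6] 9.7 iou 0.935
scene cradle_cleaver 0.66 [211, 229, 34, 27] [650.4 -20.7] -26.3 iou 0.905
scene cradle_cleaver 0.51 [342, 213, 39, 30] [507.6 419.3] 212.0 iou 0.69
scene cradle_meter 0.89 [342, 210, 38, 33] [489.5 408.5] 210.2 iou 0.923
scene cradle_meter 0.87 [374, 181, 33, 26] [308.8 506.7] 202.3 iou 0.922
scene cradle_meter 0.7 [332, 255, 50, 44] [689.6 400.4] 222.3 iou 0.937
scene cradle_meter 0.64 [321, 156, 35, 28] [197.4 317.8] 39.9 iou 0.906
scene cassette 0.92 [259, 193, 24, 22] [447.9  83.1] 167.6 iou 0.91
1.1
```

```bash
cat >> h.py <<'E'
from scipy.spatial.transform import Rotation as Ro
def plan(x,y,z,yaw):
    """yaw deg; rotation in place first (also levels the tool), then shift in final tool axes"""
    s=sense(); R=Ro.from_euler('xyz',s['orientation']); T=Ro.from_euler('xyz',[np.pi,0,np.radians(yaw)])
    T2=Ro.from_euler('xyz',[np.pi,0,np.radians(yaw+180)])
    out=[]
    for t,nm in((T,yaw),(T2,yaw+180)):
        rv=np.degrees((R.inv()*t).as_rotvec())
        d=t.inv().apply(np.array([x,y,z])-s['tcp_pos'])
        out.append((abs(rv[2]),nm,rv,d))
    print('t',round(s['time'],2),'tcp',s['tcp_pos'].round(1) if hasattr(s['tcp_pos'],'round') else np.round(s['tcp_pos'],1),'yaw',round(np.degrees(s['orientation'][2]),1),'w',round(s['gripper_width'],1),'F',np.round(s['wrist_force'],1),'j',np.round(s['joints'],2))
    for o in sorted(out,key=lambda o:o[0]): print('yaw',o[1],'rot',o[2].round(1),'shift',o[3].round(1),'len',round(np.linalg.norm(o[3]),0))
E
python3 - <<'E'
from h import *
plan(371,275.5,200,132.4)
E
```

```text
t 1.1 tcp [251.9 572.  231.3] yaw 156.2 w 85.7 F [ 0.2 -0.4  0.3] j [-1.05  0.51 -0.24  1.5   0.13  1.15 -0.15]
yaw 132.4 rot [ 0.  -0.  23.8] shift [-299.3 -112.    31.3] len 321.0
yaw 312.4 rot [   0.     0.  -156.2] shift [299.3 112.   31.3] len 321.0
```

Request:
play_rows(commands=[[[0, 0, 0, 0, 0, 8], [0, 0, 0, 0, 0, 8], [0, 0, 0, 0, 0, 7.8], [-37, -14, 4, 0, 0, 0], [-37, -14, 4, 0, 0, 0], [-37, -14, 4, 0, 0, 0], [-37, -14, 4, 0, 0, 0], [-37, -14, 4, 0, 0, 0], [-37, -14, 4, 0, 0, 0], [-37, -14, 4, 0, 0, 0], [-37, -14, 4, 0, 0, 0], [0, 0, 0, 0, 0, 0]]], hand=0)

```text
time: 2.6
tcp_pos: [368.1, 268.5, 198.1]
orientation: [3.139, -0.001, 2.298]
wrist_force: [0.3, 0.6, -0.2]
gripper_width: 85.4
```

```bash
cat > look.py <<'E'
from h import *
import sys
nm=sys.argv[1]; names=sys.argv[2:]
im=capture("wrist"); c=calibration("wrist")
b=im.copy()
for n in names:
    for o in outline_of(n,"wrist")[:2]:
        p,i=fit(n,o['pixels'],c)
        print(n,round(o['conf'],2),p[:2].round(1),round(np.degrees(p[2]),1),'iou',round(i,3))
        a=p[2];R=np.array([[np.cos(a),-np.sin(a),0],[np.sin(a),np.cos(a),0],[0,0,1]])
        uv=proj(M[n]@R.T+[p[0],p[1],0],c)
        cv2.polylines(b,[cv2.convexHull(uv.astype(np.float32)).astype(np.int32)],True,(255,0,255),1)
save(b,nm)
E
python3 look.py w1 meter; python3 -c "
from h import *
plan(371,275.5,200,132.4)"
```

```text
meter 0.63 [370.5 279.6] -48.0 iou 0.954
t 2.7 tcp [367.2 271.7 198.4] yaw 131.9 w 85.4 F [-0.5  0.  -0.1] j [-0.63  0.28 -0.07  1.98  0.02  0.88  0.01]
yaw 132.4 rot [ 0.3 -0.1 -0.5] shift [ 0.2  5.4 -1.6] len 6.0
yaw 312.4 rot [ -0.2  -0.4 179.5] shift [-0.2 -5.4 -1.6] len 6.0
```

View pics/w1.png

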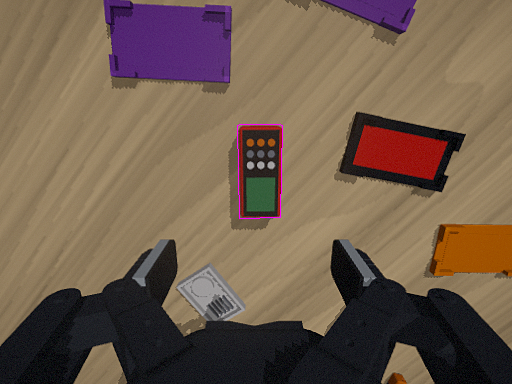

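```bash
python3 -c "
from h import *
capture('wrist')
c=calibration('wrist')
for o in outline_of('cradle_meter','wrist'):
    p,i=fit('cradle_meter',o['pixels'],c); print(o['bbox'],p[:2].round(1),np.degrees(p[2]).round(1),i)
plan(370.8,277.3,30,132)"
```

```text
[310.1, 1.3, 104.9, 41.9] [324.2 547.9] 113.1 0.6186754703521729
[426.1, 226.7, 85.9, 50.1] [688.2 403.1] 40.8 0.8323162794113159
[101.9, 6.9, 127.9, 78.3] [198.2 317.7] 38.9 0.9593204259872437
[337.6, 116.8, 122.5, 78.4] [490.6 412.2] 31.0 0.942618727684021
t 2.8 tcp [366.7 272.8 198.4] yaw 132.1 w 85.3 F [-0.3 -0.1 -0.1] j [-0.63  0.28 -0.07  1.98  0.02  0.88  0.01]
yaw 132 rot [ 0.3 -0.2  0.1] shift [  0.6   6.1 168.4] len 168.0
yaw 312 rot [   0.2    0.4 -179.9] shift [ -0.6  -6.1 168.4] len 168.0
```

Request:
play_rows(commands=[[[0, 6, 24, 0, 0, 0], [0, 0, 24, 0, 0, 0], [0, 0, 24, 0, 0, 0], [0, 0, 24, 0, 0, 0], [0, 0, 24, 0, 0, 0], [0, 0, 24, 0, 0, 0], [0, 0, 20, 0, 0, 0], [0, 0, 0, 0, 0, 0], [0, 0, 0, 0, 0, 0]]])

```text
time: 3.92
tcp_pos: [368.8, 292.2, 30.8]
orientation: [3.13, -0.007, 2.324]
wrist_force: [0.2, 0.3, 0.1]
gripper_width: 85.4
```

```bash
python3 -c "
from h import *
plan(370.8,277.3,6,132)"
```

```text
t 3.92 tcp [368.8 292.2  30.8] yaw 133.2 w 85.4 F [0.2 0.3 0.1] j [-0.67  0.55 -0.06  2.15  0.06  0.43 -0.03]
yaw 132 rot [ 0.7 -0.4  1.2] shift [-12.4  -8.5  24.8] len 29.0
yaw 312 rot [   0.7    1.1 -178.8] shift [12.4  8.5 24.8] len 29.0
```

Request:
play_rows(commands=[[[-6, -4, 0, 0.7, -0.4, 1.2], [-6, -4, 0, 0, 0, 0], [0, 0, 0, 0, 0, 0]]])

```text
time: 4.3
tcp_pos: [372.0, 277.7, 32.4]
orientation: [3.14, 0.0, 2.302]
wrist_force: [-0.7, -0.5, -0.4]
gripper_width: 85.5
```

```bash
python3 -c "
from h import *
plan(370.8,277.3,6,132)"
```

```text
t 4.3 tcp [372.  277.7  32.4] yaw 131.9 w 85.5 F [-0.7 -0.5 -0.4] j [-0.66  0.55 -0.05  2.16  0.06  0.44 -0.03]
yaw 132 rot [ 0.1  0.  -0.1] shift [ 0.5 -1.1 26.4] len 26.0
yaw 312 rot [  0.   -0.2 179.9] shift [-0.5  1.1 26.4] len 26.0
```

Request:
play_rows(commands=[[[0, -1, 9, 0, 0, 0], [0, 0, 9, 0, 0, 0], [0, 0, 7, 0, 0, 0], [0, 0, 0, 0, 0, 0]]])

```text
time: 4.8
tcp_pos: [371.2, 277.0, 5.6]
orientation: [3.14, -0.0, 2.302]
wrist_force: [0.9, 0.2, 0.5]
gripper_width: 85.7
```

```bash
python3 look.py w2 meter; python3 -c "
from h import *
plan(370.8,277.3,6,132)"
```

```text
meter 0.84 [374.1 274.7] 131.9 iou 0.871
t 4.9 tcp [371.5 277.2   6.1] yaw 131.9 w 85.5 F [ 0.3 -0.6 -0. ] j [-0.66  0.6  -0.04  2.18  0.07  0.37 -0.03]
yaw 132 rot [ 0.2  0.  -0.1] shift [ 0.6 -0.5  0.1] len 1.0
yaw 312 rot [  0.   -0.2 179.9] shift [-0.6  0.5  0.1] len 1.0
```

View pics/w2.png

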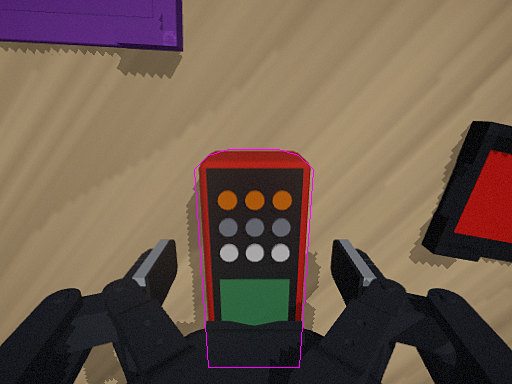

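Request:
play_rows(commands=[[[0, 0, 0, 0, 0, 0], [0, 0, 0, 0, 0, 0], [0, 0, 0, 0, 0, 0], [0, 0, 0, 0, 0, 0], [0, 0, 0, 0, 0, 0], [0, 0, 0, 0, 0, 0]]], hand=1)

```text
time: 5.65
tcp_pos: [371.7, 277.4, 6.7]
orientation: [3.138, 0.0, 2.302]
wrist_force: [-0.2, 1.1, -0.0]
gripper_width: 49.1
```

Request:
play_rows(commands=[[[0, 0, 0, 0, 0, 0], [0, 0, -20, 0, 0, 0], [0, 0, -25, 0, 0, 0], [0, 0, -25, 0, 0, 0], [0, 0, -25, 0, 0, 0], [0, 0, 0, 0, 0, 0]]], hand=1)

```text
time: 6.4
tcp_pos: [370.7, 276.6, 103.5]
orientation: [3.14, -0.0, 2.302]
wrist_force: [0.0, 0.4, -2.4]
gripper_width: 49.1
```

```bash
python3 look.py w3; python3 -c "
from h import *
plan(489.7,411.1,100,31)"
```

```text
t 6.45 tcp [370.2 276.2 102.5] yaw 131.9 w 49.2 F [-0.4  0.6 -1.4] j [-0.65  0.42 -0.07  2.09  0.05  0.63 -0.01]
yaw 211 rot [ -0.   -0.  -79.1] shift [-171.9   54.1    2.5] len 180.0
yaw 31 rot [ -0.    0.  100.9] shift [171.9 -54.1   2.5] len 180.0
```

View pics/w3.png

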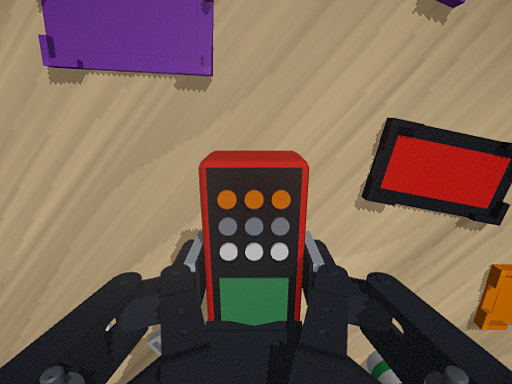

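Request:
play_rows(commands=[[[0, 0, 0, 0, 0, -9.9], [0, 0, 0, 0, 0, -9.9], [0, 0, 0, 0, 0, -9.9], [0, 0, 0, 0, 0, -9.9], [0, 0, 0, 0, 0, -9.9], [0, 0, 0, 0, 0, -9.9], [0, 0, 0, 0, 0, -9.9], [0, 0, 0, 0, 0, -9.8], [-28, 9, 0, 0, 0, 0], [-28, 9, 0, 0, 0, 0], [-28, 9, 0, 0, 0, 0], [-28, 9, 0, 0, 0, 0], [-28, 9, 0, 0, 0, 0], [-28, 9, 0, 0, 0, 0], [0, 0, 0, 0, 0, 0], [0, 0, 0, 0, 0, 0]]], hand=1)

```text
time: 8.45
tcp_pos: [471.7, 409.6, 74.2]
orientation: [3.138, -0.039, -2.552]
wrist_force: [-1.0, -1.4, -0.8]
gripper_width: 49.0
```

```bash
python3 look.py w4; python3 -c "
from h import *
plan(489.7,411.1,100,211)"
```

```text
t 8.5 tcp [471.7 409.6  74.4] yaw -146.2 w 49.5 F [ 0.7  0.  -1.5] j [-0.48  0.71 -0.46  1.65  0.35  0.91  1.09]
yaw 211 rot [ 0.2 -2.2  2.8] shift [-16.2  -8.  -25.6] len 31.0
yaw 391 rot [   3.5    0.3 -177.2] shift [ 16.2   8.  -25.6] len 31.0
```

View pics/w4.png

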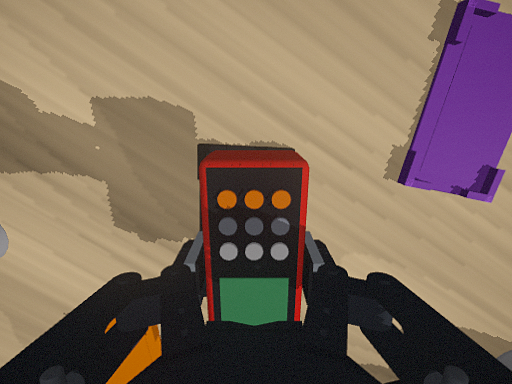

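Request:
play_rows(commands=[[[-5, -3, 0, 0, -2.2, 2.8], [-6, -3, 0, 0, 0, 0], [-5, -2, 0, 0, 0, 0], [0, 0, 0, 0, 0, 0]]])

```text
time: 9.0
tcp_pos: [489.3, 409.0, 73.6]
orientation: [3.14, -0.003, -2.601]
wrist_force: [0.5, -0.3, -2.0]
gripper_width: 49.3
```

```bash
python3 -c "
from h import *
plan(489.7,411.1,30,211)"
```

```text
t 9.0 tcp [489.3 409.   73.6] yaw -149.0 w 49.3 F [ 0.5 -0.3 -2. ] j [-0.48  0.7  -0.43  1.65  0.36  0.87  1.05]
yaw 211 rot [ 0.1 -0.2 -0. ] shift [-1.4  1.6 43.6] len 44.0
yaw 391 rot [ -0.3  -0.2 180. ] shift [ 1.4 -1.6 43.6] len 44.0
```

Request:
play_rows(commands=[[[-1, 1, 10, 0, 0, 0], [0, 1, 10, 0, 0, 0], [0, 0, 10, 0, 0, 0], [0, 0, 10, 0, 0, 0], [0, 0, 0, 0, 0, 0]]])

```text
time: 9.62
tcp_pos: [488.0, 411.1, 29.6]
orientation: [3.139, -0.006, -2.6]
wrist_force: [-0.2, -0.3, -1.9]
gripper_width: 49.3
```

```bash
python3 look.py w5 cradle_meter; python3 -c "
from h import *
plan(489.7,411.1,11,211)
im=capture('top');save(cv2.resize(im[130:240,90:230],None,fx=4,fy=4),'t5')"
```

```text
cradle_meter 0.87 [690.4 416.1] 173.8 iou 0.381
cradle_meter 0.81 [386.9 347.6] 211.8 iou 0.524
t 9.72 tcp [488.4 411.6  30.6] yaw -149.0 w 48.8 F [ 0.  -0.1 -1.4] j [-0.5   0.76 -0.41  1.68  0.39  0.79  1.03]
yaw 211 rot [ 0.1 -0.2  0. ] shift [-0.8 -1.1 19.6] len 20.0
yaw 391 rot [   0.4    0.2 -180. ] shift [ 0.8  1.1 19.6] len 20.0
```

View pics/w5.png

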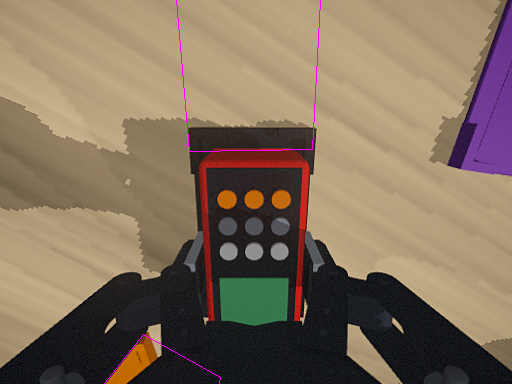

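View pics/t5.png

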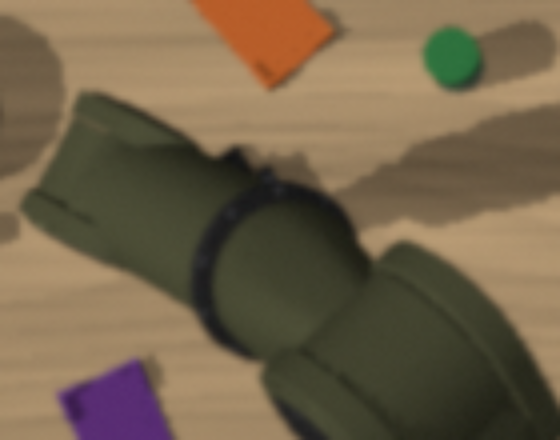

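Run:
```python
from h import *
s=sense(); im=capture('wrist'); c=calibration('wrist')
def ov(P,x,y,yaw,z,col):
    a=np.radians(yaw);R=np.array([[np.cos(a),-np.sin(a),0],[np.sin(a),np.cos(a),0],[0,0,1]])
    uv=proj(P@R.T+[x,y,z],c); cv2.polylines(im,[cv2.convexHull(uv.astype(np.float32)).astype(np.int32)],True,col,1)
ov(box(136,76,0,12),489.7,411.1,31,0,(255,255,0))
ov(box(124,64,12,12),489.7,411.1,31,0,(0,255,255))
ov(box(110,50,0,38),s['tcp_pos'][0],s['tcp_pos'][1],31,s['tcp_pos'][2]-6.5,(0,255,0))
save(cv2.resize(im[100:360,130:390],None,fx=2.2,fy=2.2),'w6')
```

```text
(no output)
```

View pics/w6.png

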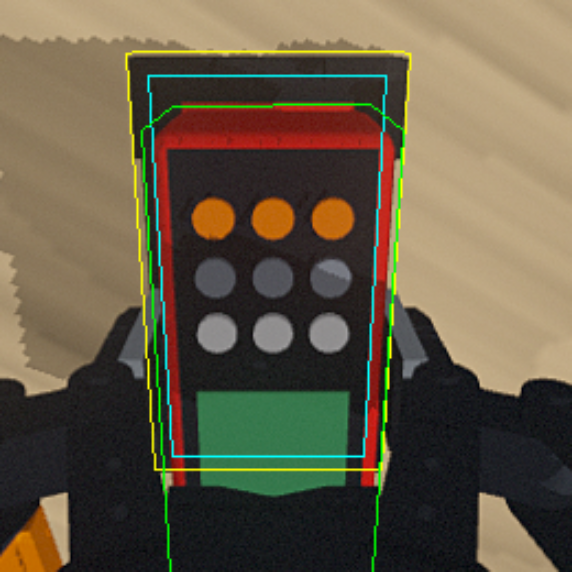

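Request:
play_rows(commands=[[[-1, -1, 7, 0, 0, 0], [0, 0, 6, 0, 0, 0], [0, 0, 4, 0, 0, 0], [0, 0, 0, 0, 0, 0]]])

```text
time: 10.32
tcp_pos: [490.6, 411.6, 13.6]
orientation: [3.139, -0.002, -2.601]
wrist_force: [0.4, 0.2, -2.1]
gripper_width: 49.0
```

```bash
python3 -c "
from h import *
plan(489.7,411.1,11,211)"
```

```text
t 10.32 tcp [490.6 411.6  13.6] yaw -149.0 w 49.0 F [ 0.4  0.2 -2.1] j [-0.5   0.78 -0.4   1.69  0.4   0.76  1.02]
yaw 211 rot [ 0.2 -0.1 -0. ] shift [1.  0.  2.6] len 3.0
yaw 391 rot [ -0.2  -0.2 180. ] shift [-1.  -0.   2.6] len 3.0
```

Request:
play_rows(commands=[[[0.5, 0, 2.5, 0, 0, 0], [0, 0, 0, 0, 0, 0]]])

```text
time: 10.58
tcp_pos: [490.2, 411.5, 11.1]
orientation: [3.139, -0.002, -2.601]
wrist_force: [-0.4, -0.3, -2.4]
gripper_width: 48.8
```

Request:
play_rows(commands=[[[0, 0, 0, 0, 0, 0], [0, 0, 0, 0, 0, 0], [0, 0, 0, 0, 0, 0], [0, 0, 0, 0, 0, 0], [0, 0, 0, 0, 0, 0]]], hand=0)

```text
time: 11.2
tcp_pos: [490.7, 412.1, 12.1]
orientation: [3.138, 0.0, -2.601]
wrist_force: [1.0, -0.3, 0.1]
gripper_width: 85.0
```

Request:
play_rows(commands=[[[0, 0, -12, 0, 0, 0], [0, 0, -20, 0, 0, 0], [0, 0, -25, 0, 0, 0], [0, 0, -25, 0, 0, 0], [0, 0, -25, 0, 0, 0], [0, 0, -25, 0, 0, 0], [0, 0, -25, 0, 0, 0], [0, 0, 0, 0, 0, 0]]], hand=0)

```text
time: 12.2
tcp_pos: [490.7, 412.3, 180.2]
orientation: [3.137, 0.004, -2.6]
wrist_force: [0.6, -0.5, 0.1]
gripper_width: 85.3
```

```bash
python3 look.py w7 meter cradle_meter; python3 -c "
from h import *
plan(630,223.5,160,180)"
```

```text
meter 0.84 [489.5 410.4] 30.7 iou 0.956
cradle_meter 0.89 [673.1 425.4] 194.1 iou 0.554
cradle_meter 0.74 [309.1 507.3] 22.5 iou 0.94
t 12.35 tcp [489.8 410.9 176.8] yaw -149.0 w 85.4 F [0.1 0.3 0.1] j [-0.45  0.6  -0.48  1.54  0.3   1.08  1.11]
yaw 180 rot [ 0.2 -0.1 31. ] shift [-140.2 -187.4   16.8] len 235.0
yaw 360 rot [   0.2    0.2 -149. ] shift [140.2 187.4  16.8] len 235.0
```

View pics/w7.png

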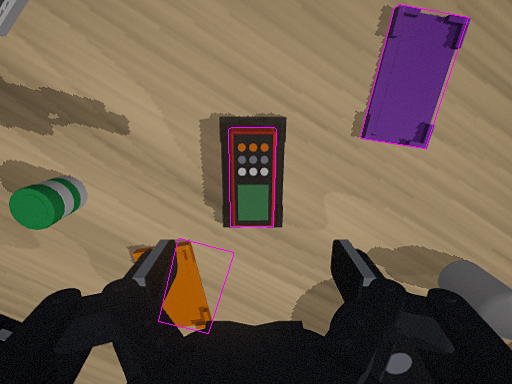

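Request:
play_rows(commands=[[[0, 0, 0, 0, 0, 10], [0, 0, 0, 0, 0, 10.5], [0, 0, 0, 0, 0, 10.5], [-17.5, -23.5, 0, 0, 0, 0], [-17.5, -23.5, 0, 0, 0, 0], [-17.5, -23.5, 0, 0, 0, 0], [-17.5, -23.5, 0, 0, 0, 0], [-17.5, -23.5, 0, 0, 0, 0], [-17.5, -23.5, 0, 0, 0, 0], [-17.5, -23.5, 0, 0, 0, 0], [-17.5, -23.5, 0, 0, 0, 0], [0, 0, 0, 0, 0, 0]]], hand=0)

```text
time: 13.85
tcp_pos: [624.1, 210.6, 159.0]
orientation: [-3.129, -0.027, 3.128]
wrist_force: [-0.5, 1.1, 0.4]
gripper_width: 85.8
```

```bash
python3 look.py w8 canister_green; python3 -c "
from h import *
plan(630,223.5,100,180)"
```

```text
canister_green 0.56 [630.1 226.1] 21.7 iou 0.963
canister_green 0.34 [478.6 102.3] 1.3 iou 0.728
t 13.95 tcp [622.3 214.3 159.4] yaw 179.5 w 85.4 F [-0.3 -0.2 -0.3] j [-0.19  0.64 -0.32  1.47  0.21  1.09  1.01]
yaw 180 rot [-0.6 -1.6 -0.5] shift [-7.7  9.2 59.4] len 61.0
yaw 360 rot [ -2.5   0.9 179.5] shift [ 7.7 -9.2 59.4] len 61.0
```

View pics/w8.png

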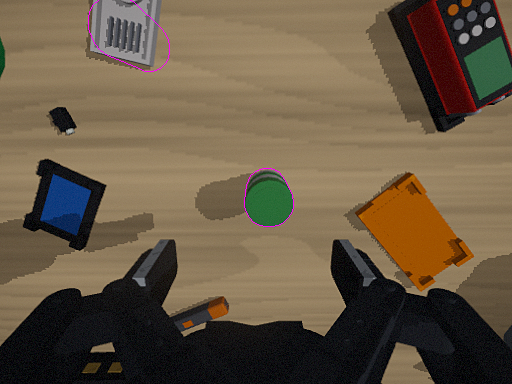

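Request:
play_rows(commands=[[[-4, 5, 0, -0.6, -1.6, -0.5], [-4, 5, 15, 0, 0, 0], [0, 0, 20, 0, 0, 0], [0, 0, 20, 0, 0, 0], [0, 0, 0, 0, 0, 0]]])

```text
time: 14.58
tcp_pos: [625.8, 231.6, 98.8]
orientation: [3.14, -0.006, -3.133]
wrist_force: [0.5, -0.2, 0.6]
gripper_width: 85.6
```

```bash
python3 -c "
from h import *
plan(630,225,16,180)"
```

```text
t 14.57 tcp [625.8 231.6  98.8] yaw -179.5 w 85.6 F [ 0.5 -0.2  0.6] j [-0.21  0.7  -0.31  1.54  0.24  0.95  0.98]
yaw 180 rot [ 0.1 -0.3  0.5] shift [-4.2 -6.6 82.8] len 83.0
yaw 360 rot [   0.5    0.2 -179.5] shift [ 4.2  6.6 82.8] len 83.0
```

Request:
play_rows(commands=[[[-4, -6, 8, 0, -0.3, 0.5], [0, 0, 15, 0, 0, 0], [0, 0, 15, 0, 0, 0], [0, 0, 0, 0, 0, 0]]])

```text
time: 15.08
tcp_pos: [630.1, 226.3, 58.5]
orientation: [3.139, -0.0, 3.141]
wrist_force: [0.1, 0.3, 0.1]
gripper_width: 85.3
```

```bash
python3 -c "
from h import *
plan(630,225,16,180)"
```

```text
t 15.07 tcp [630.1 226.3  58.5] yaw 180.0 w 85.3 F [0.1 0.3 0.1] j [-0.21  0.74 -0.29  1.57  0.26  0.86  0.97]
yaw 180 rot [ 0.1 -0.  -0. ] shift [ 0.1 -1.3 42.5] len 43.0
yaw 360 rot [ -0.   -0.2 180. ] shift [-0.1  1.3 42.5] len 43.0
```

Request:
play_rows(commands=[[[0, -1, 12, 0, 0, 0], [0, 0, 12, 0, 0, 0], [0, 0, 12, 0, 0, 0], [0, 0, 6, 0, 0, 0], [0, 0, 0, 0, 0, 0]]])

```text
time: 15.7
tcp_pos: [630.2, 225.5, 13.7]
orientation: [3.139, 0.0, 3.141]
wrist_force: [0.2, 0.7, 0.9]
gripper_width: 85.6
```

```bash
python3 look.py w9; python3 -c "
from h import *
plan(630,225,16,180)"
```

```text
t 15.75 tcp [630.4 225.6  14.1] yaw 180.0 w 85.8 F [ 0.3 -0.2 -0.7] j [-0.22  0.8  -0.28  1.6   0.28  0.78  0.95]
yaw 180 rot [ 0.2  0.  -0. ] shift [ 0.4 -0.6 -1.9] len 2.0
yaw 360 rot [  0.   -0.2 180. ] shift [-0.4  0.6 -1.9] len 2.0
```

View pics/w9.png

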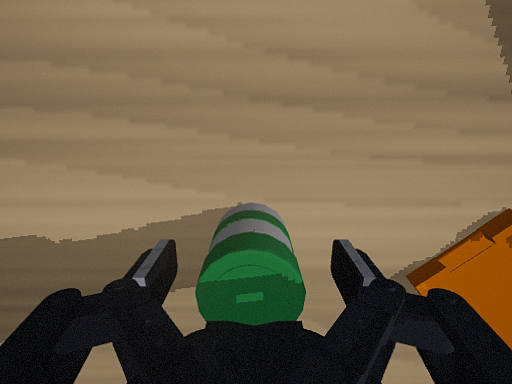

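Request:
play_rows(commands=[[[0, 0, 0, 0, 0, 0], [0, 0, 0, 0, 0, 0], [0, 0, 0, 0, 0, 0], [0, 0, 0, 0, 0, 0], [0, 0, 0, 0, 0, 0], [0, 0, 0, 0, 0, 0], [0, 0, 0, 0, 0, 0]]], hand=1)

```text
time: 16.62
tcp_pos: [631.0, 225.8, 15.3]
orientation: [3.138, 0.002, 3.141]
wrist_force: [0.1, 0.5, -0.6]
gripper_width: 46.5
```

Request:
play_rows(commands=[[[0, 0, -20, 0, 0, 0], [0, 0, -25, 0, 0, 0], [0, 0, -25, 0, 0, 0], [0, 0, -25, 0, 0, 0], [0, 0, -25, 0, 0, 0], [0, 0, 0, 0, 0, 0]]], hand=1)

```text
time: 17.38
tcp_pos: [631.4, 226.1, 146.2]
orientation: [3.136, 0.006, -3.141]
wrist_force: [0.3, -0.4, -1.2]
gripper_width: 46.4
```

```bash
python3 look.py w10; python3 -c "
from h import *
plan(475.5,-96,140,110)"
```

```text
t 17.43 tcp [630.8 225.8 144.8] yaw -180.0 w 45.9 F [ 0.3  0.5 -0.6] j [-0.2   0.65 -0.32  1.49  0.22  1.03  1.  ]
yaw 110 rot [ 0.4  0.1 70. ] shift [-249.3 -256.     4.8] len 357.0
yaw 290 rot [-1.0e-01  4.0e-01 -1.1e+02] shift [249.3 256.    4.8] len 357.0
```

View pics/w10.png

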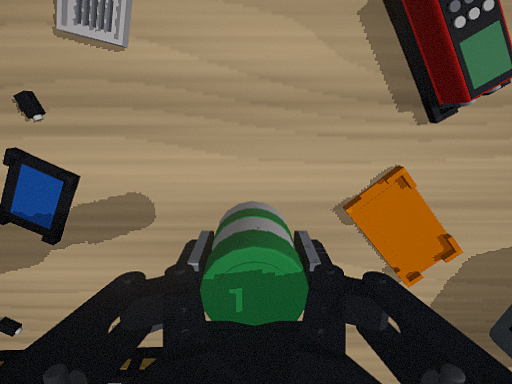

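Request:
play_rows(commands=[[[0, 0, 0, 0, 0, 10], [0, 0, 0, 0, 0, 10], [0, 0, 0, 0, 0, 10], [0, 0, 0, 0, 0, 10], [0, 0, 0, 0, 0, 10], [0, 0, 0, 0, 0, 10], [0, 0, 0, 0, 0, 10], [-22, -23, -1, 0, 0, 0], [-22, -23, -1, 0, 0, 0], [-22, -23, -1, 0, 0, 0], [-22, -23, -1, 0, 0, 0], [-22, -23, -1, 0, 0, 0], [-22, -23, -1, 0, 0, 0], [-22, -23, -1, 0, 0, 0], [0, 0, 0, 0, 0, 0]]])

```text
time: 19.3
tcp_pos: [510.2, 21.9, 139.4]
orientation: [-3.12, -0.004, 1.88]
wrist_force: [0.4, 0.5, -0.7]
gripper_width: 46.0
```

```bash
python3 -c "
from h import *
plan(475.5,-96,120,110)"
```

```text
t 19.3 tcp [510.2  21.9 139.4] yaw 107.7 w 46.0 F [ 0.4  0.5 -0.7] j [-0.11  0.44  0.03  1.91 -0.02  0.81  0.24]
yaw 110 rot [-1.2 -0.2 -2.3] shift [-98.9 -73.   19.4] len 124.0
yaw 290 rot [ -0.4   1.9 177.7] shift [98.9 73.  19.4] len 124.0
```

Request:
play_rows(commands=[[[-15, -12, 2, -1.2, -0.2, -2.3], [-15, -12, 2, 0, 0, 0], [-17, -12, 2, 0, 0, 0], [-17, -12, 2, 0, 0, 0], [-17, -12, 2, 0, 0, 0], [0, 0, 0, 0, 0, 0]]])

```text
time: 20.05
tcp_pos: [481.0, -71.8, 126.5]
orientation: [-3.14, -0.004, 1.928]
wrist_force: [0.2, 0.9, -0.7]
gripper_width: 45.9
```

```bash
python3 look.py w11 cup_green; python3 -c "
from h import *
plan(475.5,-96,60,110)"
```

```text
cup_green 0.71 [475.8 -90.5] 12.2 iou 0.592
t 20.15 tcp [481.6 -69.9 126.7] yaw 110.6 w 45.9 F [-0.5 -0.2 -0.4] j [ 0.08  0.42  0.02  2.   -0.02  0.73  0.47]
yaw 110 rot [-0.  -0.3  0.6] shift [-22.4 -14.7  66.7] len 72.0
yaw 290 rot [   0.5   -0.  -179.4] shift [22.4 14.7 66.7] len 72.0
```

View pics/w11.png

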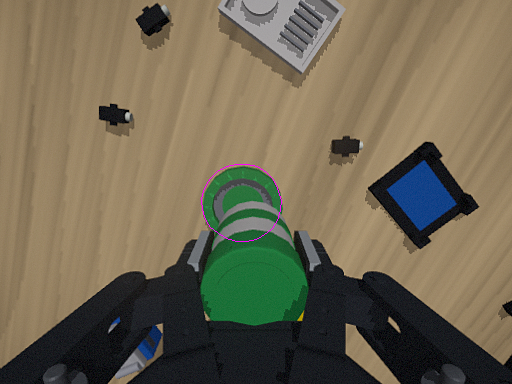

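Request:
play_rows(commands=[[[-11, -7, 10, 0, 0, 0], [-11, -7, 15, 0, 0, 0], [0, 0, 12, 0, 0, 0], [0, 0, 0, 0, 0, 0]]])

```text
time: 20.65
tcp_pos: [476.8, -93.7, 87.0]
orientation: [3.142, -0.006, 1.935]
wrist_force: [-0.3, 0.1, 0.1]
gripper_width: 46.0
```

```bash
cat > ov.py <<'E'
from h import *
import sys
def go(items,out,crop=(100,360,130,390)):
    s=sense(); im=capture('wrist'); c=calibration('wrist')
    for P,x,y,yaw,z,col in items(s):
        a=np.radians(yaw);R=np.array([[np.cos(a),-np.sin(a),0],[np.sin(a),np.cos(a),0],[0,0,1]])
        uv=proj(P@R.T+[x,y,z],c); cv2.polylines(im,[cv2.convexHull(uv.astype(np.float32)).astype(np.int32)],True,col,1)
    a,b,d,e=crop
    save(cv2.resize(im[a:b,d:e],None,fx=2.2,fy=2.2),out)
E
python3 -c "
from ov import *
go(lambda s:[(cyl(82,12,12),475.5,-96,0,0,(255,255,0)),(cyl(62,12,12),475.5,-96,0,0,(255,0,255)),(cyl(46,0,0),s['tcp_pos'][0],s['tcp_pos'][1],0,s['tcp_pos'][2]-14.3,(0,255,255))],'w12')
plan(475.5,-96,60,110)"
```

```text
t 20.7 tcp [477.1 -93.8  87.5] yaw 110.9 w 46.2 F [ 0.6 -0.  -1.4] j [ 0.14  0.48  0.01  2.05 -0.02  0.62  0.53]
yaw 110 rot [ 0.  -0.3  0.9] shift [-1.5 -2.3 27.5] len 28.0
yaw 290 rot [ 5.000e-01  1.000e-01 -1.791e+02] shift [ 1.5  2.3 27.5] len 28.0
```

View pics/w12.png

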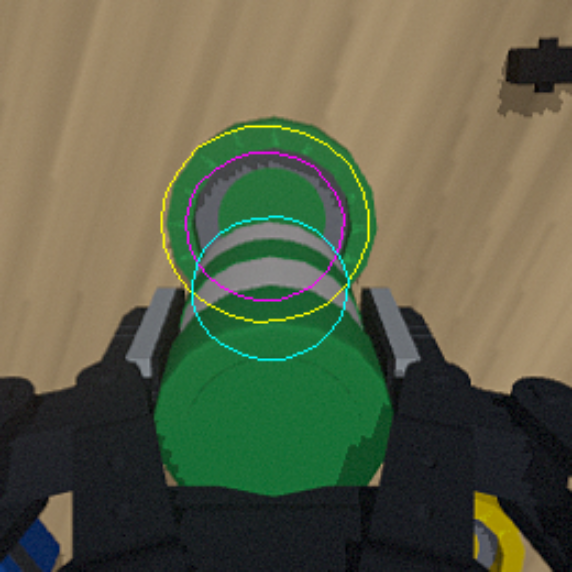

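Request:
play_rows(commands=[[[0, 0, 15, 0, -0.3, 0.9], [0, 0, 15, 0, 0, 0], [0, 0, 15, 0, 0, 0], [0, 0, 0, 0, 0, 0]]])

```text
time: 21.2
tcp_pos: [479.5, -91.9, 43.1]
orientation: [3.137, 0.001, 1.921]
wrist_force: [-0.2, 1.1, -0.6]
gripper_width: 45.9
```

```bash
python3 -c "
from ov import *
go(lambda s:[(cyl(82,12,12),476.2,-94,0,0,(255,255,0)),(cyl(62,12,12),476.2,-94,0,0,(255,0,255)),(cyl(46,0,0),s['tcp_pos'][0],s['tcp_pos'][1],0,s['tcp_pos'][2]-14.3,(0,255,255))],'w13')
plan(476.2,-94,30,110)"
```

```text
t 21.25 tcp [479.9 -92.   43.6] yaw 110.1 w 46.3 F [-0.7  0.1 -0.8] j [ 0.13  0.55  0.02  2.09 -0.02  0.5   0.51]
yaw 110 rot [0.3 0.1 0.1] shift [-0.6 -4.2 13.6] len 14.0
yaw 290 rot [-1.000e-01  5.000e-01 -1.799e+02] shift [ 0.6  4.2 13.6] len 14.0
```

View pics/w13.png

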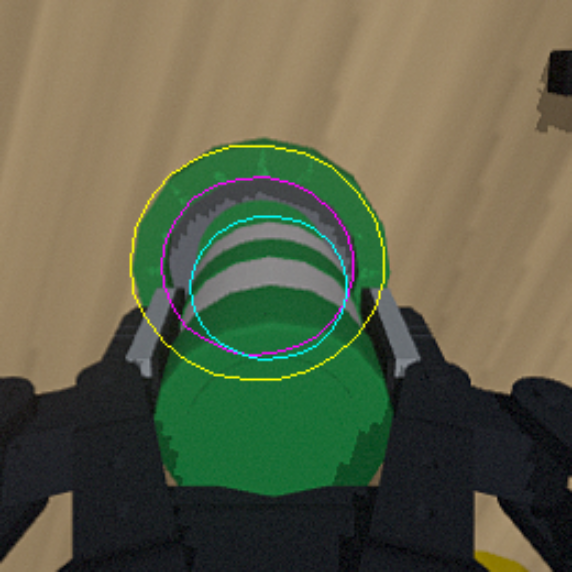

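Request:
play_rows(commands=[[[0, -3, 6, 0, 0, 0], [0, 0, 6, 0, 0, 0], [0, 0, 0, 0, 0, 0]]])

```text
time: 21.62
tcp_pos: [477.9, -93.0, 32.4]
orientation: [3.134, 0.003, 1.922]
wrist_force: [1.3, -0.4, -1.2]
gripper_width: 45.7
```

```bash
python3 -c "
from h import *
plan(476.5,-93.5,18.5,110)"
```

```text
t 21.62 tcp [477.9 -93.   32.4] yaw 110.1 w 45.7 F [ 1.3 -0.4 -1.2] j [ 0.13  0.57  0.01  2.1  -0.02  0.46  0.52]
yaw 110 rot [0.4 0.1 0.1] shift [ 0.1 -1.5 13.9] len 14.0
yaw 290 rot [  -0.2    0.7 -179.9] shift [-0.1  1.5 13.9] len 14.0
```

Request:
play_rows(commands=[[[0, -1.5, 5, 0.4, 0, 0], [0, 0, 5, 0, 0, 0], [0, 0, 3, 0, 0, 0], [0, 0, 0, 0, 0, 0]]])

```text
time: 22.12
tcp_pos: [476.9, -93.9, 19.1]
orientation: [3.14, 0.003, 1.921]
wrist_force: [-1.3, 0.5, 6.6]
gripper_width: 46.1
```

```bash
python3 -c "
from ov import *
plan(476.5,-93.5,18.5,110)
go(lambda s:[(cyl(82,12,12),476.2,-94,0,0,(255,255,0)),(cyl(62,12,12),476.2,-94,0,0,(255,0,255))],'w14')
"
```

```text
t 22.12 tcp [476.9 -93.9  19.1] yaw 110.1 w 46.1 F [-1.3  0.5  6.6] j [ 0.13  0.59  0.02  2.11 -0.02  0.44  0.51]
yaw 110 rot [0.1 0.2 0.1] shift [ 0.5 -0.3  0.6] len 1.0
yaw 290 rot [-3.000e-01  1.000e-01 -1.799e+02] shift [-0.5  0.3  0.6] len 1.0
```

View pics/w14.png

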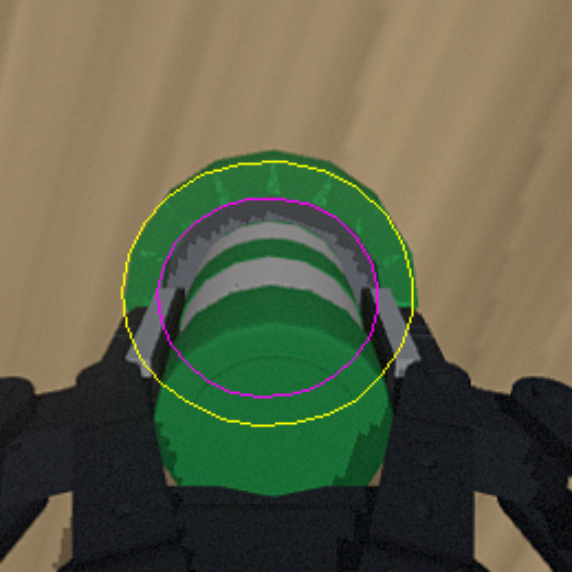

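Request:
play_rows(commands=[[[0, 0, 0, 0, 0, 0], [0, 0, 0, 0, 0, 0], [0, 0, 0, 0, 0, 0], [0, 0, 0, 0, 0, 0], [0, 0, 0, 0, 0, 0]]], hand=0)

```text
time: 22.8
tcp_pos: [477.1, -93.8, 18.8]
orientation: [3.14, 0.003, 1.921]
wrist_force: [-0.4, -0.1, -0.2]
gripper_width: 85.3
```

Request:
play_rows(commands=[[[0, 0, -12, 0, 0, 0], [0, 0, -20, 0, 0, 0], [0, 0, -25, 0, 0, 0], [0, 0, -25, 0, 0, 0], [0, 0, -25, 0, 0, 0], [0, 0, -25, 0, 0, 0], [0, 0, 0, 0, 0, 0]]], hand=0)

```text
time: 23.68
tcp_pos: [476.5, -93.6, 159.6]
orientation: [3.138, 0.004, 1.921]
wrist_force: [-0.7, 0.4, -0.3]
gripper_width: 85.6
```

```bash
python3 look.py w15 canister_green cup_green; python3 -c "
from h import *
plan(499,-442.5,160,80)
plan(401,-288,160,-43)"
```

```text
canister_green 0.71 [475.8 -95.4] 10.3 iou 0.967
cup_green 0.81 [475.2 -92.8] 0.5 iou 0.464
t 23.82 tcp [475.  -93.3 157. ] yaw 110.1 w 85.7 F [-1.3 -0.2 -0.4] j [ 0.12  0.37  0.03  1.97 -0.01  0.8   0.51]
yaw 80 rot [-0.   0.1 30.1] shift [-339.8   84.3   -3. ] len 350.0
yaw 260 rot [  -0.2   -0.  -149.9] shift [339.8 -84.3  -3. ] len 350.0
t 23.82 tcp [475.  -93.3 157. ] yaw 110.1 w 85.7 F [-1.3 -0.2 -0.4] j [ 0.12  0.37  0.03  1.97 -0.01  0.8   0.51]
yaw 137 rot [ -0.1   0.1 -26.9] shift [ -78.7 -192.9   -3. ] len 208.0
yaw -43 rot [1.000e-01 1.000e-01 1.531e+02] shift [ 78.7 192.9  -3. ] len 208.0
```

View pics/w15.png

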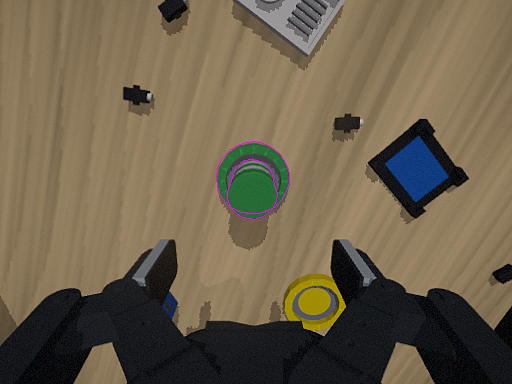

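Request:
play_rows(commands=[[[0, 0, 0, 0, 0, -9], [0, 0, 0, 0, 0, -9], [0, 0, 0, 0, 0, -9], [-12, -27, -2, 0, 0, 0], [-12, -27, -2, 0, 0, 0], [-12, -27, -2, 0, 0, 0], [-12, -27, -2, 0, 0, 0], [-12, -27, -2, 0, 0, 0], [-12, -27, -2, 0, 0, 0], [-6, -25, 0, 0, 0, 0], [0, 0, 0, 0, 0, 0]]], hand=0)

```text
time: 25.2
tcp_pos: [399.5, -287.2, 157.6]
orientation: [-3.132, -0.021, 2.411]
wrist_force: [-0.2, -0.4, -0.7]
gripper_width: 85.9
```

```bash
python3 look.py w16 cleaver; python3 -c "
from h import *
plan(401,-288,100,-43)"
```

```text
cleaver 0.72 [ 402.2 -286.5] 137.1 iou 0.912
t 25.3 tcp [ 400.9 -285.1  157.9] yaw 138.3 w 85.7 F [ 0.2  1.2 -0.5] j [ 0.61  0.39 -0.06  1.93  0.04  0.84  1.37]
yaw 137 rot [-0.5 -1.2  1.3] shift [-2.  -2.1 57.9] len 58.0
yaw -43 rot [   1.9   -0.7 -178.6] shift [ 2.   2.1 57.9] len 58.0
```

View pics/w16.png

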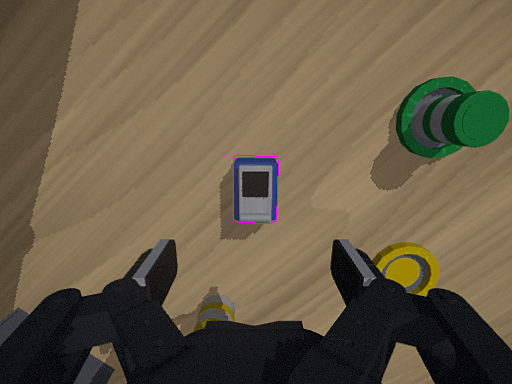

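Request:
play_rows(commands=[[[-1, -1, 0, -0.5, -1.2, 1.3], [0, 0, 20, 0, 0, 0], [0, 0, 20, 0, 0, 0], [0, 0, 20, 0, 0, 0], [0, 0, 0, 0, 0, 0]]])

```text
time: 25.92
tcp_pos: [403.6, -281.7, 96.3]
orientation: [3.137, 0.004, 2.395]
wrist_force: [-0.6, 0.6, 0.3]
gripper_width: 85.4
```

```bash
python3 -c "
from h import *
plan(401.7,-287.3,7,137)"
```

```text
t 25.93 tcp [ 403.6 -281.7   96.3] yaw 137.2 w 85.4 F [-0.6  0.6  0.3] j [ 0.6   0.47 -0.06  2.03  0.04  0.64  1.35]
yaw 137 rot [0.2 0.2 0.2] shift [-2.5 -5.4 89.3] len 89.0
yaw 317 rot [  -0.3    0.4 -179.8] shift [ 2.5  5.4 89.3] len 89.0
```

Request:
play_rows(commands=[[[-2, -5, 8, 0, 0, 0], [0, 0, 18, 0, 0, 0], [0, 0, 18, 0, 0, 0], [0, 0, 14, 0, 0, 0], [0, 0, 0, 0, 0, 0]]])

```text
time: 26.55
tcp_pos: [403.9, -288.3, 38.8]
orientation: [3.136, 0.01, 2.395]
wrist_force: [-0.1, -0.1, 0.0]
gripper_width: 85.5
```

```bash
python3 look.py w17; python3 -c "
from h import *
plan(401.7,-287.3,7,137)"
```

```text
t 26.6 tcp [ 404.2 -288.5   39.3] yaw 137.2 w 85.3 F [-0.6  0.7  0.1] j [ 0.61  0.56 -0.05  2.08  0.05  0.49  1.35]
yaw 137 rot [0.3 0.6 0.2] shift [ 2.6 -0.9 32.3] len 32.0
yaw 317 rot [  -1.     0.5 -179.8] shift [-2.6  0.9 32.3] len 32.0
```

View pics/w17.png

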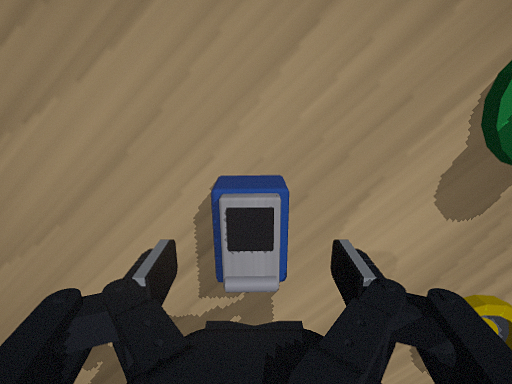

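Request:
play_rows(commands=[[[2, -1, 8, 0.3, 0.6, 0], [0, 0, 9, 0, 0, 0], [0, 0, 9, 0, 0, 0], [0, 0, 4, 0, 0, 0], [0, 0, 0, 0, 0, 0]]])

```text
time: 27.22
tcp_pos: [402.8, -288.3, 8.2]
orientation: [3.141, 0.002, 2.395]
wrist_force: [-0.2, 0.3, -0.2]
gripper_width: 85.4
```

```bash
python3 look.py w18 cleaver; python3 -c "
from h import *
plan(401.7,-287.3,7,137)"
```

```text
t 27.32 tcp [ 402.9 -288.5    8.6] yaw 137.2 w 85.2 F [-0.1 -0.5 -0.5] j [ 0.6   0.62 -0.04  2.09  0.06  0.43  1.34]
yaw 137 rot [0.  0.1 0.2] shift [1.7 0.  1.6] len 2.0
yaw 317 rot [  -0.2    0.  -179.8] shift [-1.7 -0.   1.6] len 2.0
```

View pics/w18.png

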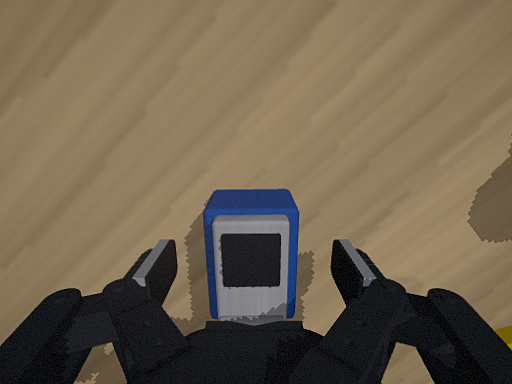

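Request:
play_rows(commands=[[[1, 0, 3, 0, 0, 0], [0, 0, 0, 0, 0, 0]]])

```text
time: 27.58
tcp_pos: [402.3, -287.9, 5.8]
orientation: [3.141, 0.003, 2.395]
wrist_force: [-0.2, -0.0, 0.2]
gripper_width: 85.3
```

Request:
play_rows(commands=[[[0, 0, 0, 0, 0, 0], [0, 0, 0, 0, 0, 0], [0, 0, 0, 0, 0, 0], [0, 0, 0, 0, 0, 0], [0, 0, 0, 0, 0, 0], [0, 0, 0, 0, 0, 0], [0, 0, 0, 0, 0, 0]]], hand=1)

```text
time: 28.45
tcp_pos: [402.4, -288.1, 6.2]
orientation: [3.141, 0.004, 2.394]
wrist_force: [-1.0, 0.6, 0.3]
gripper_width: 44.7
```

Request:
play_rows(commands=[[[0, 0, -20, 0, 0, 0], [0, 0, -25, 0, 0, 0], [0, 0, -25, 0, 0, 0], [0, 0, -25, 0, 0, 0], [0, 0, -25, 0, 0, 0], [0, 0, 0, 0, 0, 0]]], hand=1)

```text
time: 29.2
tcp_pos: [400.1, -286.2, 126.9]
orientation: [-3.141, -0.003, 2.395]
wrist_force: [-1.1, 0.3, -3.0]
gripper_width: 44.9
```

```bash
python3 look.py w19; python3 -c "
from h import *
plan(649.7,-20.3,130,-26)"
```

```text
t 29.25 tcp [ 399.4 -285.8  125.8] yaw 137.2 w 45.1 F [-0.2 -0.1 -3.2] j [ 0.61  0.43 -0.06  1.99  0.03  0.73  1.36]
yaw 154 rot [ -0.   -0.3 -16.8] shift [-108.6  348.3   -4.2] len 365.0
yaw -26 rot [ -0.4   0.  163.2] shift [ 108.6 -348.3   -4.2] len 365.0
```

View pics/w19.png

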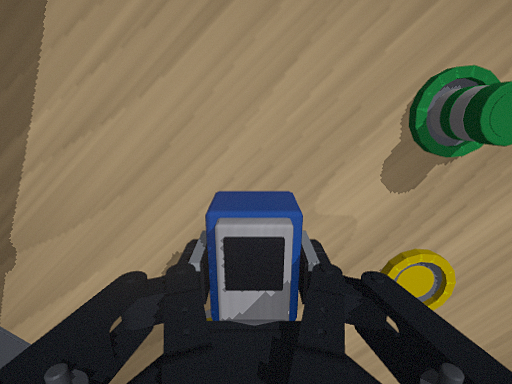

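Request:
play_rows(commands=[[[0, 0, -15, 0, 0, -8.5], [0, 0, -15, 0, 0, -8.3], [-9, 29, -3, 0, 0, 0], [-9, 29, -3, 0, 0, 0], [-9, 29, -3, 0, 0, 0], [-9, 29, -3, 0, 0, 0], [-9, 29, -3, 0, 0, 0], [-9, 29, -3, 0, 0, 0], [0, 0, 0, 0, 0, 0]]])

```text
time: 30.38
tcp_pos: [519.7, -145.2, 157.9]
orientation: [3.14, -0.031, 2.696]
wrist_force: [0.9, 0.4, -3.4]
gripper_width: 45.1
```

```bash
python3 -c "
from h import *
plan(649.7,-20.3,130,-26)"
```

```text
t 30.38 tcp [ 519.7 -145.2  157.9] yaw 154.5 w 45.1 F [ 0.9  0.4 -3.4] j [ 0.35  0.46 -0.17  1.81  0.08  0.91  1.27]
yaw 154 rot [ 0.1 -1.8  0.5] shift [-62.2 169.2  27.9] len 182.0
yaw -26 rot [ 2.800e+00  1.000e-01 -1.795e+02] shift [  62.2 -169.2   27.9] len 182.0
```

Request:
play_rows(commands=[[[-8, 24, 2, 0, -1.8, 0.5], [-9, 24, 2, 0, 0, 0], [-9, 24, 2, 0, 0, 0], [-9, 24, 2, 0, 0, 0], [-9, 24, 2, 0, 0, 0], [-9, 24, 2, 0, 0, 0], [-9, 22, 2, 0, 0, 0], [0, 0, 0, 0, 0, 0]]])

```text
time: 31.38
tcp_pos: [641.7, -26.5, 126.3]
orientation: [-3.13, -0.02, 2.68]
wrist_force: [-1.2, -0.1, -3.0]
gripper_width: 45.2
```

```bash
python3 -c "
from ov import *
plan(649.7,-20.3,60,-26)
go(lambda s:[(box(90,72,0,12),649.7,-20.3,-26,0,(255,255,0)),(box(64,46,0,36),s['tcp_pos'][0],s['tcp_pos'][1],154,s['tcp_pos'][2]-6,(0,255,255))],'w20')
"
```

```text
t 31.38 tcp [641.7 -26.5 126.3] yaw 153.6 w 45.2 F [-1.2 -0.1 -3. ] j [ 0.09  0.63 -0.15  1.57  0.11  0.97  1.01]
yaw 154 rot [-0.6 -1.2 -0.4] shift [-4.5  9.1 66.3] len 67.0
yaw -26 rot [ -1.8   1.  179.6] shift [ 4.5 -9.1 66.3] len 67.0
```

View pics/w20.png

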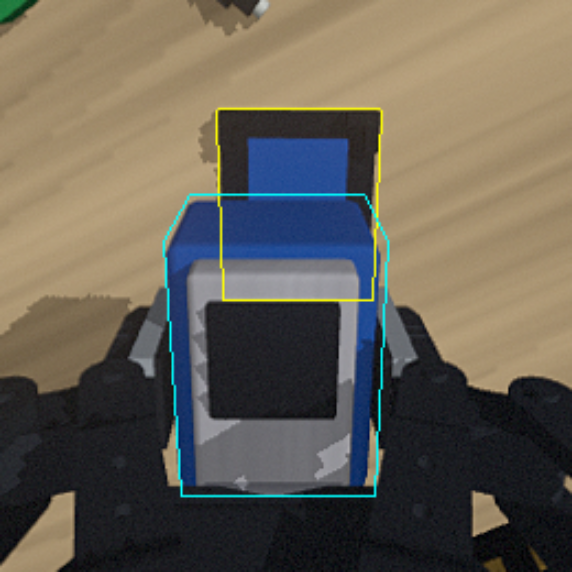

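Request:
play_rows(commands=[[[-3, 4, 0, -0.6, -1.2, -0.4], [-3, 4, 12, 0, 0, 0], [0, 0, 18, 0, 0, 0], [0, 0, 18, 0, 0, 0], [0, 0, 14, 0, 0, 0], [0, 0, 0, 0, 0, 0]]])

```text
time: 32.17
tcp_pos: [647.4, -28.1, 59.0]
orientation: [-3.136, -0.001, 2.682]
wrist_force: [0.1, -0.7, -4.1]
gripper_width: 44.7
```

```bash
python3 -c "
from ov import *
plan(649.7,-20.3,30,-26)
"
```

```text
t 32.17 tcp [647.4 -28.1  59. ] yaw 153.7 w 44.7 F [ 0.1 -0.7 -4.1] j [ 0.09  0.71 -0.14  1.64  0.13  0.81  1.  ]
yaw 154 rot [-0.3 -0.  -0.3] shift [ 1.3  8.  29. ] len 30.0
yaw -26 rot [ -0.    0.5 179.7] shift [-1.3 -8.  29. ] len 30.0
```

Request:
play_rows(commands=[[[0, 5, 4, -0.3, 0, -0.3], [1, 4, 8, 0, 0, 0], [0, 0, 10, 0, 0, 0], [0, 0, 0, 0, 0, 0]]])

```text
time: 32.67
tcp_pos: [651.7, -18.7, 36.8]
orientation: [3.14, 0.002, 2.688]
wrist_force: [-0.1, -0.3, -4.0]
gripper_width: 45.2
```

```bash
python3 -c "
from ov import *
plan(649.7,-20.3,10,-26)
go(lambda s:[(box(90,72,0,12),649.7,-20.3,-26,0,(255,255,0)),(box(78,60,12,12),649.7,-20.3,-26,0,(0,255,0)),(box(64,46,0,0),s['tcp_pos'][0],s['tcp_pos'][1],154,s['tcp_pos'][2]-6,(0,255,255))],'w21')
"
```

```text
t 32.67 tcp [651.7 -18.7  36.8] yaw 154.0 w 45.2 F [-0.1 -0.3 -4. ] j [ 0.07  0.74 -0.14  1.65  0.13  0.77  0.99]
yaw 154 rot [ 0.1  0.1 -0. ] shift [ 1.  -2.3 26.8] len 27.0
yaw -26 rot [ 1.0e-01 -1.0e-01  1.8e+02] shift [-1.   2.3 26.8] len 27.0
```

View pics/w21.png

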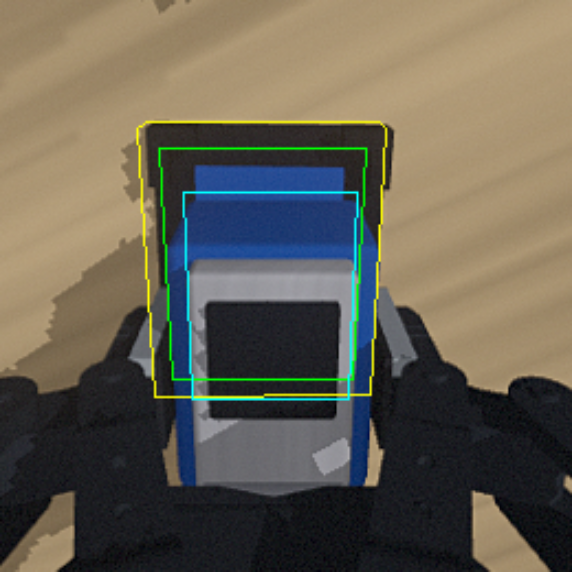

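Request:
play_rows(commands=[[[1, -1, 9, 0, 0, 0], [1, 0, 9, 0, 0, 0], [0, 0, 5, 0, 0, 0], [0, 0, 0, 0, 0, 0]]])

```text
time: 33.22
tcp_pos: [649.8, -19.0, 12.8]
orientation: [3.14, 0.003, 2.687]
wrist_force: [-0.3, -0.2, -3.2]
gripper_width: 45.2
```

```bash
python3 -c "
from ov import *
plan(650.7,-18.8,10,-26)
go(lambda s:[(box(90,72,0,12),650.7,-18.8,-26,0,(255,255,0)),(box(78,60,12,12),650.7,-18.8,-26,0,(0,255,0)),(box(64,46,0,0),s['tcp_pos'][0],s['tcp_pos'][1],154,s['tcp_pos'][2]-6,(0,255,255))],'w22')
"
```

```text
t 33.23 tcp [649.8 -19.   12.8] yaw 154.0 w 45.2 F [-0.3 -0.2 -3.2] j [ 0.07  0.76 -0.13  1.67  0.14  0.72  0.98]
yaw 154 rot [ 0.1  0.2 -0. ] shift [-0.7  0.5  2.8] len 3.0
yaw -26 rot [  0.2  -0.2 180. ] shift [ 0.7 -0.5  2.8] len 3.0
```

View pics/w22.png

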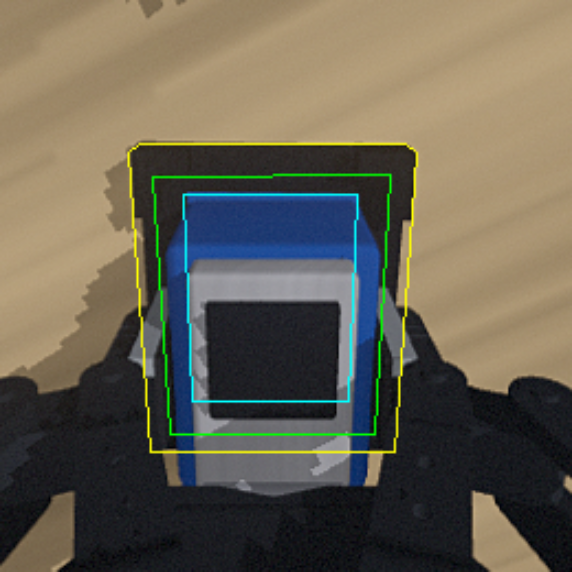

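Centred in the recess; lower the last 3 mm and release.

Request:
play_rows(commands=[[[0, 0, 2.5, 0, 0, 0], [0, 0, 0.5, 0, 0, 0], [0, 0, 0, 0, 0, 0]]])

```text
time: 33.65
tcp_pos: [650.5, -18.9, 10.5]
orientation: [3.139, 0.004, 2.687]
wrist_force: [-0.3, -0.4, -2.7]
gripper_width: 45.0
```

Request:
play_rows(commands=[[[0, 0, 0, 0, 0, 0], [0, 0, 0, 0, 0, 0], [0, 0, 0, 0, 0, 0], [0, 0, 0, 0, 0, 0], [0, 0, 0, 0, 0, 0]]], hand=0)

```text
time: 34.28
tcp_pos: [652.0, -18.9, 12.1]
orientation: [3.137, 0.007, 2.687]
wrist_force: [0.4, 0.4, 0.3]
gripper_width: 85.4
```

Request:
play_rows(commands=[[[0, 0, -12, 0, 0, 0], [0, 0, -20, 0, 0, 0], [0, 0, -25, 0, 0, 0], [0, 0, -25, 0, 0, 0], [0, 0, -25, 0, 0, 0], [0, 0, -25, 0, 0, 0], [0, 0, -20, 0, 0, 0], [0, 0, 0, 0, 0, 0]]], hand=0)

```text
time: 35.28
tcp_pos: [651.0, -18.9, 174.9]
orientation: [3.136, 0.011, 2.687]
wrist_force: [-0.6, -0.1, -0.6]
gripper_width: 85.3
```

```bash
python3 look.py w23 cleaver cradle_cleaver; python3 -c "
from h import *
plan(499,-442.5,160,100)"
```

```text
cleaver 0.88 [649.6 -19. ] -26.0 iou 0.953
cradle_cleaver 0.61 [648.5 -19. ] 153.6 iou 0.402
cradle_cleaver 0.48 [646.7 -40. ] 64.2 iou 0.736
t 35.42 tcp [649.6 -19.  171.9] yaw 154.0 w 85.1 F [-0.8 -0.9 -0.3] j [ 0.09  0.59 -0.16  1.52  0.1   1.03  1.02]
yaw 100 rot [ 0.4  0.2 54. ] shift [-391.  -221.8   11.9] len 450.0
yaw 280 rot [  -0.3    0.4 -126. ] shift [391.  221.8  11.9] len 450.0
```

View pics/w23.png

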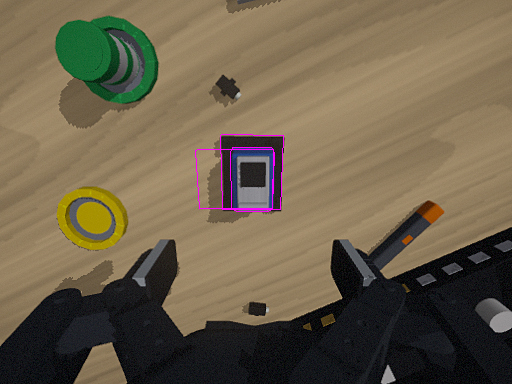

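Request:
play_rows(commands=[[[0, 0, 0, 0, 0, 9], [0, 0, 0, 0, 0, 9], [0, 0, 0, 0, 0, 9], [0, 0, 0, 0, 0, 9], [0, 0, 0, 0, 0, 9], [0, 0, 0, 0, 0, 9], [-30, -17, -1, 0, 0, 0], [-30, -17, -1, 0, 0, 0], [-30, -17, -1, 0, 0, 0], [-30, -17, -1, 0, 0, 0], [-30, -17, -1, 0, 0, 0], [-30, -17, -1, 0, 0, 0], [-30, -17, -1, 0, 0, 0], [-30, -17, -1, 0, 0, 0], [-30, -17, -1, 0, 0, 0], [0, 0, 0, 0, 0, 0]]], hand=0)

```text
time: 37.42
tcp_pos: [522.7, -314.2, 159.4]
orientation: [-3.113, -0.01, 1.715]
wrist_force: [-0.1, 0.6, 0.4]
gripper_width: 85.2
```

```bash
python3 -c "
from h import *
plan(499,-442.5,160,100)"
```

```text
t 37.42 tcp [ 522.7 -314.2  159.4] yaw 98.3 w 85.2 F [-0.1  0.6  0.4] j [ 0.42  0.56  0.12  1.62 -0.06  1.    0.7 ]
yaw 100 rot [-1.6 -0.6 -1.7] shift [-122.2  -45.7   -0.6] len 130.0
yaw 280 rot [ -0.9   2.5 178.2] shift [122.2  45.7  -0.6] len 130.0
```

Request:
play_rows(commands=[[[-20, -8, -1, -1.6, -0.6, -1.7], [-20, -8, -1, 0, 0, 0], [-20, -8, -1, 0, 0, 0], [-20, -8, -1, 0, 0, 0], [-20, -7, -1, 0, 0, 0], [-15, -3, -1, 0, 0, 0], [0, 0, 0, 0, 0, 0]]])

```text
time: 38.3
tcp_pos: [501.0, -437.9, 161.9]
orientation: [-3.139, -0.006, 1.747]
wrist_force: [-0.2, 0.0, -0.5]
gripper_width: 85.6
```

```bash
python3 look.py w24 canister_yellow; python3 -c "
from h import *
plan(499,-442.5,100,100)"
```

```text
canister_yellow 0.58 [ 498.2 -440.5] 16.3 iou 0.964
t 38.4 tcp [ 501.6 -435.9  161.8] yaw 100.2 w 85.7 F [ 0.2 -0.  -0.1] j [ 0.62  0.62  0.1   1.48 -0.07  1.05  0.92]
yaw 100 rot [-0.2 -0.4  0.2] shift [-6.  -3.7 61.8] len 62.0
yaw 280 rot [   0.6   -0.2 -179.8] shift [ 6.   3.7 61.8] len 62.0
```

View pics/w24.png

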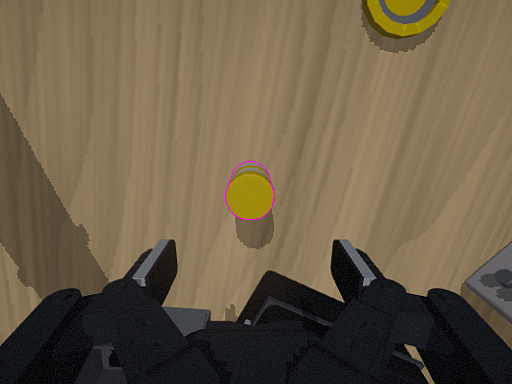

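```bash
python3 -c "
from h import *
c=calibration('wrist')
for z in (0,40,80,120): print(z, back([[268,272],[235,322],[325,300]],c,z).round(0).tolist())
ct=calibration('top'); cs=calibration('scene')
for z in (0,40,80,120): print(z,'top corners', back([[449,113],[432,156],[512,188]],ct,z).round(0).tolist(),'scene', back([[97,192],[97,205],[52,228],[0,190]],cs,z).round(0).tolist())
"
```

```text
0 [[542.0, -557.0], [512.0, -644.0], [628.0, -586.0]]
40 [[535.0, -531.0], [509.0, -607.0], [609.0, -557.0]]
80 [[528.0, -506.0], [506.0, -570.0], [591.0, -527.0]]
120 [[521.0, -480.0], [503.0, -533.0], [573.0, -498.0]]
0 top corners [[740.0, -634.0], [587.0, -564.0], [471.0, -853.0]] scene [[507.0, -578.0], [570.0, -545.0], [703.0, -647.0], [568.0, -955.0]]
40 top corners [[730.0, -618.0], [581.0, -549.0], [468.0, -832.0]] scene [[541.0, -547.0], [602.0, -515.0], [731.0, -613.0], [601.0, -909.0]]
80 top corners [[721.0, -602.0], [575.0, -535.0], [465.0, -811.0]] scene [[576.0, -515.0], [635.0, -484.0], [758.0, -579.0], [634.0, -864.0]]
120 top corners [[711.0, -586.0], [569.0, -521.0], [461.0, -790.0]] scene [[611.0, -483.0], [667.0, -454.0], [786.0, -545.0], [666.0, -818.0]]
```

Request:
play_rows(commands=[[[-3, -2, 0, -0.2, -0.4, 0.2], [-2, -2, 15, 0, 0, 0], [0, 0, 18, 0, 0, 0], [0, 0, 18, 0, 0, 0], [0, 0, 12, 0, 0, 0], [0, 0, 0, 0, 0, 0]]])

```text
time: 39.15
tcp_pos: [499.0, -437.9, 94.0]
orientation: [3.141, -0.002, 1.75]
wrist_force: [-0.6, 0.7, 0.4]
gripper_width: 85.7
```

```bash
python3 -c "
from h import *
plan(498.5,-441.3,15,100)"
```

```text
t 39.15 tcp [ 499.  -437.9   94. ] yaw 100.3 w 85.7 F [-0.6  0.7  0.4] j [ 0.63  0.69  0.09  1.56 -0.08  0.9   0.93]
yaw 100 rot [ 0.  -0.1  0.3] shift [-3.3 -1.1 79. ] len 79.0
yaw 280 rot [ 2.000e-01  1.000e-01 -1.797e+02] shift [ 3.3  1.1 79. ] len 79.0
```

Request:
play_rows(commands=[[[-3, -1, 8, 0, 0, 0.3], [0, 0, 14, 0, 0, 0], [0, 0, 14, 0, 0, 0], [0, 0, 14, 0, 0, 0], [0, 0, 10, 0, 0, 0], [0, 0, 0, 0, 0, 0]]])

```text
time: 39.9
tcp_pos: [498.8, -441.3, 30.1]
orientation: [3.141, -0.002, 1.744]
wrist_force: [0.8, 0.3, -0.7]
gripper_width: 85.3
```

```bash
python3 look.py w25;python3 -c "
from h import *
plan(498.5,-441.3,15,100)"
```

```text
t 39.95 tcp [ 499.  -441.6   30.7] yaw 99.9 w 85.6 F [ 0.5 -0.   0.9] j [ 0.64  0.76  0.08  1.61 -0.09  0.78  0.94]
yaw 100 rot [ 0.1 -0.1 -0.1] shift [ 0.4 -0.5 15.7] len 16.0
yaw 280 rot [-1.000e-01 -1.000e-01  1.799e+02] shift [-0.4  0.5 15.7] len 16.0
```

View pics/w25.png

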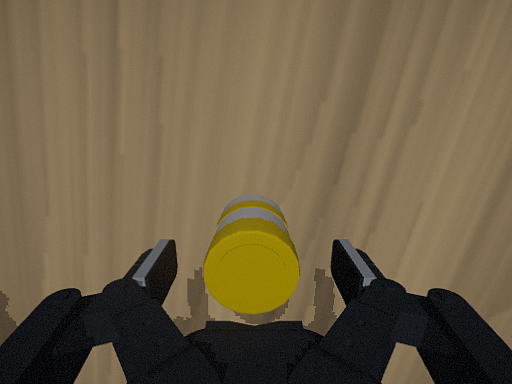

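Request:
play_rows(commands=[[[0, 0, 8, 0, 0, 0], [0, 0, 7.5, 0, 0, 0], [0, 0, 0, 0, 0, 0]]])

```text
time: 40.33
tcp_pos: [499.6, -442.0, 15.1]
orientation: [3.139, 0.0, 1.744]
wrist_force: [0.2, 0.8, 0.4]
gripper_width: 85.3
```

Request:
play_rows(commands=[[[0, 0, 0, 0, 0, 0], [0, 0, 0, 0, 0, 0], [0, 0, 0, 0, 0, 0], [0, 0, 0, 0, 0, 0], [0, 0, 0, 0, 0, 0], [0, 0, 0, 0, 0, 0], [0, 0, 0, 0, 0, 0]]], hand=1)

```text
time: 41.2
tcp_pos: [499.9, -442.4, 15.9]
orientation: [3.138, 0.001, 1.744]
wrist_force: [-0.3, 0.4, -0.6]
gripper_width: 46.2
```

Request:
play_rows(commands=[[[0, 0, -20, 0, 0, 0], [0, 0, -25, 0, 0, 0], [0, 0, -25, 0, 0, 0], [0, 0, -25, 0, 0, 0], [0, 0, -20, 0, 0, 0], [0, 0, 0, 0, 0, 0]]], hand=1)

```text
time: 41.95
tcp_pos: [498.9, -441.4, 132.7]
orientation: [3.14, -0.001, 1.744]
wrist_force: [-1.7, 0.5, -0.5]
gripper_width: 46.1
```

```bash
python3 look.py w26;python3 -c "
from h import *
plan(612.5,-224.5,130,120)"
```

```text
t 42.0 tcp [ 498.4 -440.9  131.5] yaw 99.9 w 46.3 F [ 0.4 -1.2 -0.9] j [ 0.63  0.65  0.1   1.52 -0.07  0.98  0.93]
yaw 120 rot [  0.1  -0.2 -20.1] shift [130.4 207.    1.5] len 245.0
yaw 300 rot [-2.000e-01 -1.000e-01  1.599e+02] shift [-130.4 -207.     1.5] len 245.0
```

View pics/w26.png

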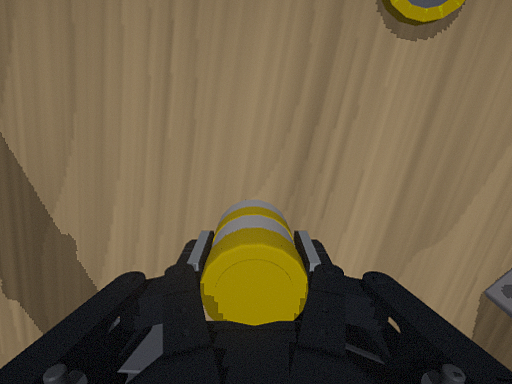

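Request:
play_rows(commands=[[[0, 0, 0, 0, 0, -10], [0, 0, 0, 0, 0, -10], [16, 25, -2, 0, 0, 0], [16, 25, -2, 0, 0, 0], [16, 25, -2, 0, 0, 0], [16, 25, -2, 0, 0, 0], [16, 25, -2, 0, 0, 0], [16, 25, -2, 0, 0, 0], [16, 25, -2, 0, 0, 0], [0, 0, 0, 0, 0, 0]]])

```text
time: 43.25
tcp_pos: [588.4, -245.7, 129.9]
orientation: [-3.133, -0.023, 2.105]
wrist_force: [0.1, -0.2, -0.5]
gripper_width: 46.1
```

```bash
python3 -c "
from ov import *
plan(612.5,-224.5,130,120)
go(lambda s:[(cyl(82,12,12),612.5,-224.5,0,0,(255,255,255)),(cyl(62,12,12),612.5,-224.5,0,0,(255,0,255)),(cyl(46,0,0),s['tcp_pos'][0],s['tcp_pos'][1],0,s['tcp_pos'][2]-15.5,(0,255,255))],'w27')
"
```

```text
t 43.25 tcp [ 588.4 -245.7  129.9] yaw 120.6 w 46.1 F [ 0.1 -0.2 -0.5] j [ 0.36  0.62 -0.    1.58 -0.01  0.97  0.9 ]
yaw 120 rot [-0.5 -1.3  0.6] shift [ 6.3 31.4 -0.1] len 32.0
yaw 300 rot [   2.1   -0.8 -179.4] shift [ -6.3 -31.4  -0.1] len 32.0
```

View pics/w27.png

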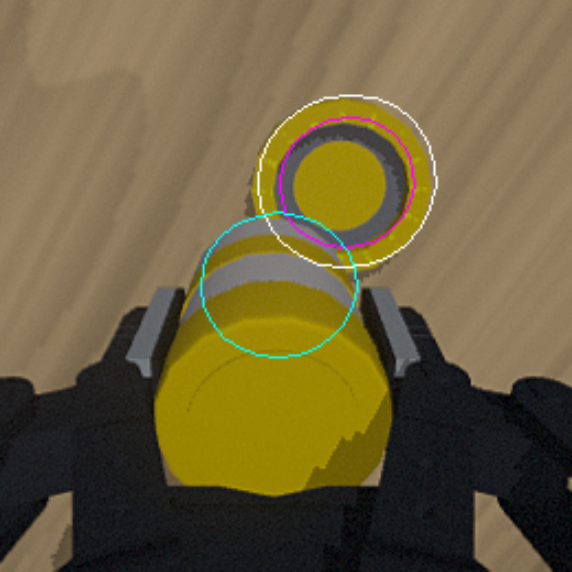

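Request:
play_rows(commands=[[[3, 14, 5, -0.5, -1.3, 0.6], [3, 14, 15, 0, 0, 0], [0, 0, 15, 0, 0, 0], [0, 0, 15, 0, 0, 0], [0, 0, 15, 0, 0, 0], [0, 0, 0, 0, 0, 0]]])

```text
time: 44.05
tcp_pos: [603.8, -233.7, 56.3]
orientation: [-3.132, -0.003, 2.086]
wrist_force: [-0.2, -0.7, -1.7]
gripper_width: 45.9
```

```bash
python3 -c "
from ov import *
plan(611.5,-225,40,120)
"
```

```text
t 44.05 tcp [ 603.8 -233.7   56.3] yaw 119.5 w 45.9 F [-0.2 -0.7 -1.7] j [ 0.32  0.71  0.01  1.63 -0.    0.81  0.85]
yaw 120 rot [-0.6 -0.2 -0.5] shift [ 3.7 11.  16.3] len 20.0
yaw 300 rot [ -0.3   0.9 179.5] shift [ -3.7 -11.   16.3] len 20.0
```

Request:
play_rows(commands=[[[2, 6, 0, -0.6, -0.2, -0.5], [2, 5, 4, 0, 0, 0], [0, 0, 8, 0, 0, 0], [0, 0, 0, 0, 0, 0]]])

```text
time: 44.55
tcp_pos: [612.9, -224.5, 44.9]
orientation: [3.138, 0.003, 2.095]
wrist_force: [0.5, 0.4, -0.1]
gripper_width: 45.9
```

```bash
python3 -c "
from ov import *
plan(611.5,-225,20,120)
go(lambda s:[(cyl(82,12,12),611.5,-225,0,0,(255,255,255)),(cyl(62,12,12),611.5,-225,0,0,(255,0,255)),(cyl(46,0,0),s['tcp_pos'][0],s['tcp_pos'][1],0,s['tcp_pos'][2]-15.5,(0,255,255))],'w28')
"
```

```text
t 44.55 tcp [ 612.9 -224.5   44.9] yaw 120.0 w 45.9 F [ 0.5  0.4 -0.1] j [ 0.31  0.72  0.    1.64 -0.01  0.77  0.84]
yaw 120 rot [0.2 0.2 0. ] shift [ 0.2 -1.4 24.9] len 25.0
yaw 300 rot [  -0.2    0.3 -179.9] shift [-0.2  1.4 24.9] len 25.0
```

View pics/w28.png

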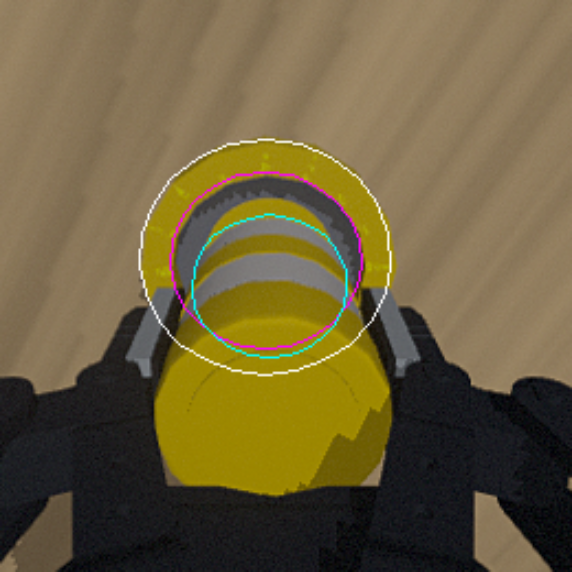

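Request:
play_rows(commands=[[[0, -0.5, 8, 0, 0, 0], [0, 0, 8, 0, 0, 0], [0, 0, 5, 0, 0, 0], [0, 0, 0, 0, 0, 0]]])

```text
time: 45.1
tcp_pos: [612.7, -225.2, 22.8]
orientation: [3.138, 0.003, 2.095]
wrist_force: [-0.1, 0.1, -0.5]
gripper_width: 46.1
```

```bash
python3 -c "
from ov import *
plan(611.5,-225,20,120)
go(lambda s:[(cyl(82,12,12),611.5,-225,0,0,(255,255,255)),(cyl(62,12,12),611.5,-225,0,0,(255,0,255)),(cyl(46,0,0),s['tcp_pos'][0],s['tcp_pos'][1],0,s['tcp_pos'][2]-15.5,(0,255,255))],'w29')
"
```

```text
t 45.1 tcp [ 612.7 -225.2   22.8] yaw 120.0 w 46.1 F [-0.1  0.1 -0.5] j [ 0.31  0.75  0.    1.66 -0.    0.73  0.84]
yaw 120 rot [0.2 0.2 0. ] shift [ 0.7 -0.9  2.8] len 3.0
yaw 300 rot [  -0.3    0.3 -180. ] shift [-0.7  0.9  2.8] len 3.0
```

View pics/w29.png

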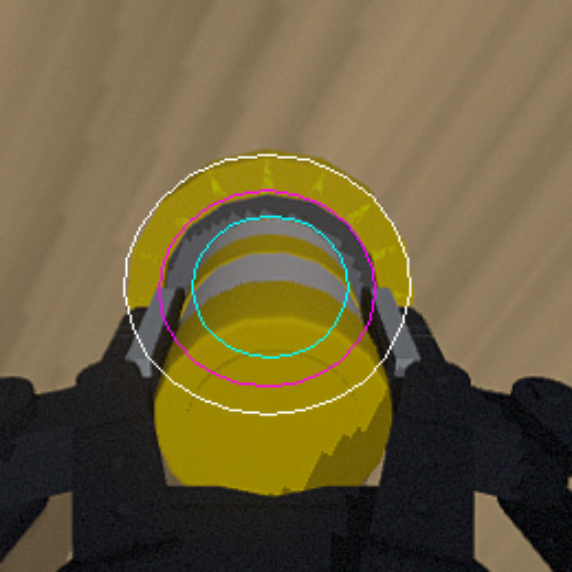

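Request:
play_rows(commands=[[[0, 0, 2.5, 0, 0, 0], [0, 0, 1, 0, 0, 0], [0, 0, 0, 0, 0, 0]]])

```text
time: 45.52
tcp_pos: [613.1, -225.4, 19.9]
orientation: [3.137, 0.004, 2.095]
wrist_force: [-0.9, 0.4, -0.4]
gripper_width: 46.2
```

Request:
play_rows(commands=[[[0, 0, 0, 0, 0, 0], [0, 0, 0, 0, 0, 0], [0, 0, 0, 0, 0, 0], [0, 0, 0, 0, 0, 0], [0, 0, 0, 0, 0, 0]]], hand=0)

```text
time: 46.15
tcp_pos: [613.6, -225.5, 20.4]
orientation: [3.136, 0.005, 2.095]
wrist_force: [-0.1, 0.1, 0.0]
gripper_width: 85.1
```

Request:
play_rows(commands=[[[0, 0, -12, 0, 0, 0], [0, 0, -20, 0, 0, 0], [0, 0, -25, 0, 0, 0], [0, 0, -25, 0, 0, 0], [0, 0, -25, 0, 0, 0], [0, 0, -25, 0, 0, 0], [0, 0, -25, 0, 0, 0], [0, 0, 0, 0, 0, 0], [0, 0, 0, 0, 0, 0]]], hand=0)

```text
time: 47.28
tcp_pos: [612.5, -225.4, 188.5]
orientation: [3.134, 0.008, 2.095]
wrist_force: [0.1, -0.6, -0.7]
gripper_width: 85.4
```

```bash
python3 look.py w30 canister_yellow cup_yellow
python3 - <<'E'
from h import *
for cam in("top","scene"):
    im=capture(cam); c=calibration(cam); save(im,cam+'_end')
    for n in ('canister_green','canister_yellow','cleaver','meter','cassette'):
        for o in outline_of(n,cam)[:1]:
            p,i=fit(n,o['pixels'],c)
            print(cam,n,round(o['conf'],2),p[:2].round(1),round(np.degrees(p[2]),1),'iou',round(i,3))
print(sense()['time'])
E
```

```text
canister_yellow 0.81 [ 612.9 -226.3] 9.8 iou 0.956
cup_yellow 0.65 [ 611.8 -224.9] 1.1 iou 0.472
top canister_green 0.48 [474.9 -94.7] 21.2 iou 0.893
top canister_yellow 0.69 [623.6   5.4] -22.5 iou 0.243
top cleaver 0.68 [651.7 -20.5] 154.0 iou 0.905
top meter 0.72 [492.8 415.7] 208.8 iou 0.915
top cassette 0.7 [447.1  85. ] -11.3 iou 0.841
scene canister_green 0.66 [473.6 -99.4] 16.8 iou 0.893
scene canister_yellow 0.58 [ 607.6 -231.3] 8.3 iou 0.872
scene cleaver 0.54 [647.8 -21.1] 154.8 iou 0.88
scene meter 0.88 [487.6 409.8] 31.1 iou 0.893
scene cassette 0.83 [445.6  84.9] 168.3 iou 0.828
48.025
```

View pics/w30.png

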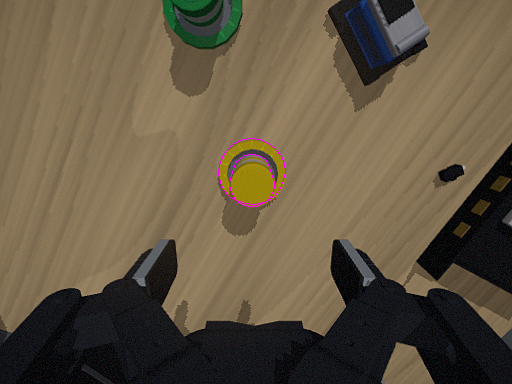

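View pics/scene_end.png

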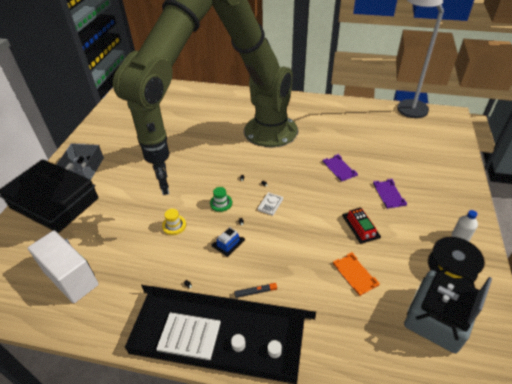

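Run:
```python
import cv2,numpy as np
t=cv2.imread('pics/top_end.png'); s=cv2.imread('pics/scene_end.png')
f=lambda im,x,y,w=50: cv2.resize(im[y-w//2:y+w//2,x-w//2:x+w//2],(260,260),interpolation=cv2.INTER_CUBIC)
cv2.imwrite('pics/z_end.png',np.vstack([np.hstack([f(t,150,188),f(t,298,190),f(t,276,140)]),np.hstack([f(s,361,225),f(s,220,199),f(s,228,241)])]))
```

```text
(no output)
```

View pics/z_end.png

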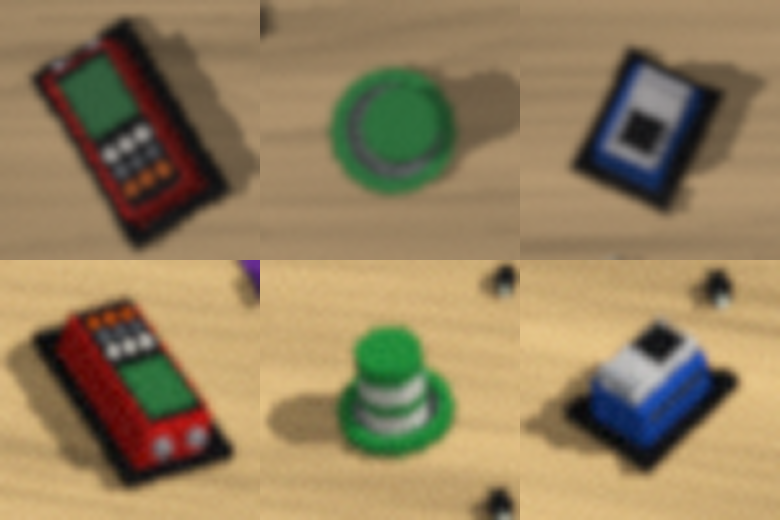

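Run:
```python
from h import *
import h
H={'meter':(489.7,411.1),'cleaver':(649.7,-20.3),'canister_green':(475.5,-95),'canister_yellow':(612,-225)}
for n in H: h.M[n]=h.M[n]+[0,0,4]
h.M['meter']=np.r_[box(110,50,4,42),[[61,12,23],[61,-12,23]]]
for cam in("top","scene"):
    capture(cam); c=calibration(cam)
    for n in H:
        for o in outline_of(n,cam)[:2]:
            p,i=fit(n,o['pixels'],c)
            if i>.8: print(cam,n,p[:2].round(1),(p[:2]-H[n]).round(1),np.degrees(p[2]).round(1),round(i,3))
print(sense()['time'])
```

```text
top meter [490.8 415.8] [1.1 4.7] 208.4 0.929
top cleaver [649.1 -18.4] [-0.6  1.9] 154.7 0.849
top canister_green [476.1 -94.6] [0.6 0.4] -7.0 0.825
scene meter [488.6 408.3] [-1.1 -2.8] 27.1 0.845
scene cleaver [652.5 -19.6] [2.8 0.7] -27.4 0.907
scene cleaver [465.4  87. ] [-184.3  107.3] 157.1 0.842
scene canister_green [475.2 -97.1] [-0.3 -2.1] 12.4 0.909
scene canister_yellow [ 612.5 -228.5] [ 0.5 -3.5] -7.5 0.913
48.525
```

All four measure well within tolerance, and the gripper is open and clear of everything. Handing in.

```bash
python3 -c "
from cell import *
print(sign_off())"
```

```text
the job is handed in; nothing more can be done
None
```

I put all four things in their holders and handed the job in at about 48.5 s of the 106 s allowed. No verdict was reported.

**Final position checks:** These are offsets from my estimate of each holder's centre, against a 12 mm limit. The wrist reading was taken just after each release; top and scene were taken at the end.

| Thing | Wrist | Top | Scene |
|---|---|---|---|
| Green canister | about 1 mm | about 1 mm | about 2 mm |
| Yellow canister | about 2 mm | no usable reading | about 3.5 mm |
| Cleaver | about 1 mm | about 2 mm | about 3 mm |
| Meter | about 1 mm | about 5 mm | about 3 mm |

- **Height and angle:** The release heights put each underside at about 4 mm, which is the recess floor. The cleaver and meter lay within 0.1 rad of their cradles.
- **Cassette:** It measured within 2–3 mm of where it started, which is about the measurement noise.
- **Forces and clearance:** The wrist force readings never went above about 7 N. The gripper ended open, well above and clear of everything.

**Checks that disagreed or failed:**
- The top and scene cameras disagreed by about 7–8 mm on the meter's position, on opposite sides of the cradle centre. The wrist view, taken closest, showed it centred.
- The top camera's outline for the yellow canister was a false hit, so I relied on the wrist and scene views for that one.

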